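# Check the paint film on a sample ring

### The job

Thread the bare aluminium spacer ring fully home on the jig's post, then the yellow painted ring on top of it, red dot up, and let go of both. Then take the coating gauge out of its wooden stand and hold it upright with its sprung tip on the red dot, pressing gently so that the tip is pushed about halfway in, and finish while still holding it there. Leave the jar, the tin and the palette knife where they are.

Things in the scene. Friction and masses are not known exactly. Their poses are not given: they have to be found in the camera images.
- jig: fixed dark steel plate 120 x 120 x 10 mm lying on the bench with a bright upright steel post of diameter 14 mm at its centre; origin at the centre of the plate's underside, z up
- post_foot (a point): foot of the post, on the plate's top face (10 mm above the bench)
- post_top (a point): top of the post on its axis, 39 mm above the plate; the last 5 mm taper to diameter 8 mm
- spacer_ring: loose bare aluminium ring, outside diameter 56 mm, bore 18 mm, 20 mm tall, lying flat on the bench; origin at the centre of its underside, z up the axis; home on the post its underside rests on the jig plate
- sample_ring: loose yellow painted ring, outside diameter 48 mm, bore 18 mm, 16 mm tall, lying flat on the bench with a red dot on its upper face; origin at the centre of its underside, z up the axis; home on the post its underside rests on the spacer ring, 30 mm above the jig's underside, and the post then stands 3 mm above it
- spot (a point): centre of the red dot (diameter 10 mm) on the upper face of the yellow ring, 16.5 mm from the ring's axis along its own x
- gauge_stand: fixed wooden block 70 x 70 x 75 mm with an upright through hole of diameter 19 mm in which the gauge stands; origin at the centre of its underside
- gauge: loose pen-shaped coating gauge, 130 g, standing upright in the stand; origin on its axis at the underside of its orange collar (diameter 32 mm, 6 mm thick), which rests on the stand's top; z runs up the round black barrel, diameter 22 mm, from 6 to 74 mm above the origin (grip there); below the origin a steel nose of diameter 14 mm reaches 46 mm down and the brass sprung tip, diameter 6 mm, 60 mm down
- gauge_point (a point): the rounded end of the gauge's sprung tip: 60 mm below the gauge's origin when not pressed, moving up with the tip when pressed
- gauge_tip (a joint): how far the sprung tip is pushed into the gauge: 0 = out, 0.010 m = fully in; spring 500 N/m (halfway in = 2.5 N)
- paint_jar: loose paint jar, diameter 56 mm, 65 mm tall, green cap; bystander; origin at the centre of its underside
- paint_tin: loose tin, diameter 60 mm, 60 mm tall, red label; bystander; origin at the centre of its underside
- palette_knife: loose palette knife about 200 mm long lying on the bench between the jig and the gauge stand; bystander; its x runs along it, towards the blade
There are look-alikes about, which are no part of the job. There is more than one size of the sample_ring; the job needs the middle-sized. Of the things that look like the jig, take the one that is nearest to the robot's base at the start.

How it is judged:
On the way, in this order (a step that is already met when the one before it is completed fails the run):
1. the spacer ring is home on the post and let go, before the yellow ring is on (z of spacer_ring in the frame of jig between 0.0075 and 0.0125 m and horizontal distance between spacer_ring and post_foot below 0.004 m and angle between spacer_ring's own z axis and vertical below 0.06 rad and contact force between the fingers and spacer_ring below 0.1 N and horizontal distance between sample_ring and post_foot above 0.03 m), for 0.1 s.
2. the yellow ring is home on top of the spacer, dot up, and let go, while the gauge is still in its stand (z of spacer_ring in the frame of jig between 0.0075 and 0.0125 m and horizontal distance between each of spacer_ring, sample_ring and post_foot below 0.004 m and angle between each of spacer_ring, sample_ring's own z axis and vertical below 0.06 rad and z of sample_ring in the frame of jig between 0.0275 and 0.0325 m and contact force between the fingers and sample_ring below 0.1 N and horizontal distance between gauge and gauge_stand below 0.01 m and height (world z) of gauge below 0.085 m), for 0.1 s.
At the end, for the whole second after the job is handed in: Both rings home on the post and let go, dot up (heights within 2.5 mm, centres 4 mm); the gauge in the fingers, clear of stand and jig, still, within 0.12 rad of upright, its tip within 5 mm of the dot's centre, pushed in 2 to 8 mm, pressing with 0.5 to 8 N (z of spacer_ring in the frame of jig between 0.0075 and 0.0125 m and horizontal distance between each of spacer_ring, sample_ring and post_foot below 0.004 m and angle between each of spacer_ring, sample_ring's own z axis and vertical below 0.06 rad and contact force between the fingers and spacer_ring below 0.1 N and z of sample_ring in the frame of jig between 0.0275 and 0.0325 m and contact force between the fingers and sample_ring below 0.1 N and angle between gauge's own z axis and vertical below 0.12 rad and horizontal distance between gauge_point and spot below 0.005 m and value of joint gauge_tip between 0.002 and 0.008 m and contact force between gauge and sample_ring between 0.5 and 8 N and contact force between the fingers and gauge above 1 N and contact force between gauge and gauge_stand below 0.05 N and contact force between gauge and jig below 0.05 N and linear speed of gauge below 0.02 m/s); the arm keeps its last pose, push and grip.
It fails at once if the paint jar is moved by more than 30 mm (distance of paint_jar from where it was at the start of the episode above 0.03 m).
It fails at once if the paint tin is moved by more than 30 mm (distance of paint_tin from where it was at the start of the episode above 0.03 m).
It fails at once if the palette knife is moved by more than 30 mm (distance of palette_knife from where it was at the start of the episode above 0.03 m).
It also fails if it takes over 61 s, if anything falls off the work surface, if the arm or the gripper's body presses on something with over 40 N, if the wrist force passes 120 N, or if a joint passes its speed limit or range.

### The arm

A 7-joint arm with a two-finger parallel gripper is mounted at the origin on the work surface. World frame = base frame: x ahead of the robot, y to its left, z up, the work surface at z = 0. Lengths are in m, angles in rad, forces in N, time in s.
With the tool pointing down it reaches from about 0.35 to 0.9 m from the base axis. Payload 8.1 kg.
Tool frame: the origin (TCP) lies between the finger pads; the fingertips stand 19 mm ahead of it and the grasp point (between the pads) is the TCP (env.nose_length is the distance from the TCP to the fingertips, in m); z points along the fingers, y is the direction in which the jaws open and shut (so a half turn about z gives the same grasp; the last joint's range is limited). The gripper opens to 85 mm and grips with 20 to 120 N. Pads are 22 mm wide; open, the fingers measure 114 mm over their backs; the gripper's body (76 mm by 85 mm) begins 54 mm behind the grasp point. The pads swing forward as they close: fully open they stand 13 mm farther back than shut.
Start: joints at [1.121, 0.434, 0.025, 1.573, -0.012, 1.134, -0.075], TCP at [0.212, -0.588, 0.25] pointing down, gripper open.
Joint ranges: [-2.62, 2.62], [-0.44, 2.09], [-1.27, 1.32], [0.08, 2.57], [-1.32, 4.46], [0.12, 2], [-2.74, 2.74]. Speed limits (rad/s): [2.22, 2.22, 3.01, 3.01, 3.14, 3.14, 3.14].

### API

Orientations are given as a 3x3 rotation matrix whose columns are the frame's x, y, z axes.
In Python, from bench import env, cams gives the robot as it stands.
- The arm moves only by the tool jog_arm, never from a script. Its arguments are lists of equal length, an entry for each row: "angular": the turn, a rotation vector about the tool's x, y, z in degrees, a list of three; "travel": the shift along the tool's x, y, z in cm, a list of three; "gripper": the gripper's target within -1 to 1 (fully open at 1, half-way at 0, shut at -1). In form: {"angular": [[wx, wy, wz], ...], "travel": [[x, y, z], ...], "gripper": [gripper, ...]}. A call has exactly 5 rows; each row is the pose to reach, as a shift and turn from the pose measured when the call began, along the tool's axes at that moment; what a row does not reach only later rows make up. A row lasts 1/8 s, in which the tool goes at most 62.5 mm and 10.7 degrees, less where a joint would pass 70% of its speed; a pose out of reach is approached as far as the arm can. A call with a gripper value outside its range is refused whole. The fingers move at their own pace and stop on an object; the grip force is fixed at half the most. Time passes only in rows, so rows that repeat a pose let the fingers close, or fill a call up. It gives the time, the measured TCP pose, the force and the opening at its end, in the units of the state.
- env.get_state(): the state, without advancing time (a new reading comes with each control period).
- cams.grab_frame(name): name is "scene" or "top" or "wrist"; returns the picture (420x560x3 uint8, red, green, blue); there is no depth.
- cams.calibration(name): a dict with "intrinsics" (3x3 intrinsics, pixels), "extrinsics" (4x4, takes a point from world to camera coordinates). Camera axes: x right, y down, z forward; pixel columns grow to the right and rows downward; lengths in m; the calibration is good to about 2 mm. A picture is of the moment at which its call begins: read the wrist's pose just before it. calibration takes no time and is no camera call; for the wrist camera it gives the pose at the moment of the call.
- env.job_done(): hands the job in, once; it reports no verdict.
The state is a dict: "clock": time; "joint_pos": joint angles; "dq": joint speeds; "joint_torque": joint torques, N m; "tool_pos": TCP position; "tcp_rot": TCP orientation; "ft_force": force on the tool from outside, world axes, zero at the start; "ft_torque": the same for the moment, N m; "finger_gap": finger opening in m.
Only numpy, scipy, OpenCV 4.12 (cv2) and the standard library are available. Lean on these libraries where they do the work, as an engineer would, in place of code of your own. Each camera call takes 0.05 s, during which the arm holds its last target.

## Working session

There is one attempt and no reset: what is moved stays moved. The work goes in short steps, Python scripts to look and compute and a tool call to move; the robot and the scene stay as the last step left them, time stands still between calls to the robot, and variables do not carry over. Pictures are saved under pics/ and viewed, and the job is handed in when it is done.

Besides the shell and the picture viewer there is one more tool, called as name(argument=value, ...), one argument or row to a line, values as JSON. jog_arm: Moves the arm, as the interface text tells. Its arguments: {"type":"object","properties":{"angular":{"type":"array"},"travel":{"type":"array"},"gripper":{"type":"array"}},"required":["angular","travel","gripper"]}

```bash
ls; mkdir -p pics; python3 - <<'E'
from bench import env,cams
import cv2
print(env.get_state())
for n in ("scene","top"):
    im=cams.grab_frame(n); cv2.imwrite(f"pics/{n}0.png",cv2.cvtColor(im,cv2.COLOR_RGB2BGR))
    c=cams.calibration(n); print(c)
E
```

```text
pics
{'clock': 0.0, 'joint_pos': array([ 1.12139604,  0.43523899,  0.0249884 ,  1.57412842, -0.01161378,
        1.13399344, -0.07504459]), 'dq': array([-0.00056771,  0.0019998 ,  0.00179973, -0.00089152,  0.00025892,
        0.00011742, -0.00086671]), 'joint_torque': array([-1.15897175e-03, -6.70495963e+01,  1.02463536e+00, -3.16227901e+01,
        1.55638932e-02,  1.26902424e-02,  5.09381636e-06]), 'tool_pos': array([ 0.2122082 , -0.58734948,  0.24950406]), 'tcp_rot': array([[ 9.40476774e-01,  3.39857282e-01, -6.82250738e-04],
       [ 3.39857937e-01, -9.40475632e-01,  1.47256085e-03],
       [-1.41179665e-04, -1.61677761e-03, -9.99998683e-01]]), 'ft_force': array([-0.32589566,  0.0305366 ,  0.89938324]), 'ft_torque': array([ 0.00805872,  0.01886915, -0.03292813]), 'finger_gap': 0.08503278587296105}
{'intrinsics': array([[415.56433453,   0.        , 275.17590659],
       [  0.        , 415.56433453, 206.03065025],
       [  0.        ,   0.        ,   1.        ]]), 'extrinsics': array([[-0.33170196,  0.94335964, -0.00681163,  0.24281513],
       [ 0.61155115,  0.2095232 , -0.7629582 , -0.2819553 ],
       [-0.71831678, -0.25724039, -0.64641193,  1.42547161],
       [ 0.        ,  0.        ,  0.        ,  1.        ]])}
{'intrinsics': array([[545.70796485,   0.        , 279.53299213],
       [  0.        , 545.70796485, 211.13601785],
       [  0.        ,   0.        ,   1.        ]]), 'extrinsics': array([[ 0.01253427, -0.99988246,  0.00882971, -0.03364875],
       [-0.99108886, -0.01359417, -0.13250689,  0.56540343],
       [ 0.13261135, -0.00709015, -0.99114275,  1.17076227],
       [ 0.        ,  0.        ,  0.        ,  1.        ]])}
```

View pics/scene0.png

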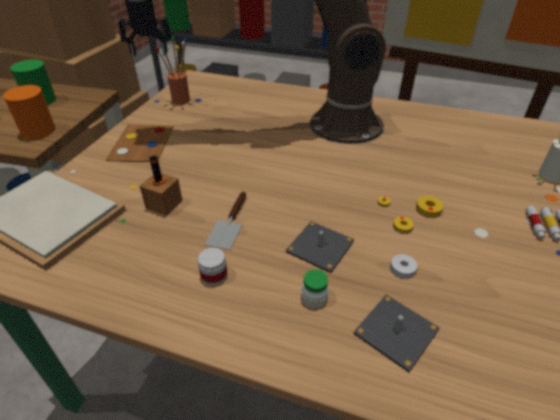

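View pics/top0.png

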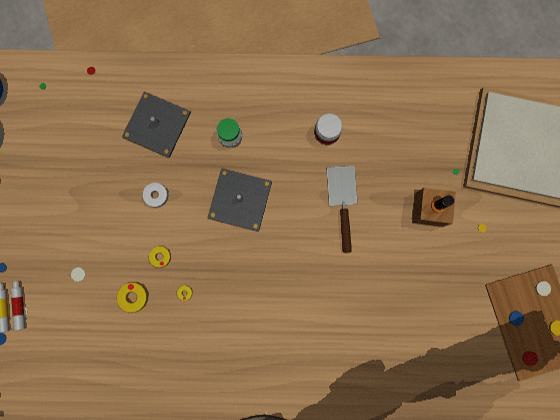

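The top view shows these candidates:
- Yellow rings: large (132,297), middle (160,257) and small (184,293). I want the middle one.
- Jigs: (157,124) is far and (240,200) is nearer the base at about (265,415). I want the near one.
- The only aluminium ring is at (155,195). The gauge and stand are at (437,205).

Next I'll measure these and check a crop.

```bash
cat > h.py <<'E'
from bench import env,cams
import cv2, numpy as np
def ray(n,u,v,z,c=None):
    c=c or cams.calibration(n); K=c["intrinsics"];T=c["extrinsics"];R=T[:3,:3];o=-R.T@T[:3,3]
    d=R.T@np.linalg.inv(K)@np.array([u,v,1.]); return o+d*(z-o[2])/d[2]
def proj(n,p,c=None):
    c=c or cams.calibration(n); q=c["extrinsics"][:3,:3]@np.asarray(p)+c["extrinsics"][:3,3]; q=c["intrinsics"]@q; return q[:2]/q[2]
def cnts(m,amin=15):
    cs,_=cv2.findContours(m.astype(np.uint8),cv2.RETR_EXTERNAL,cv2.CHAIN_APPROX_NONE)
    return [c for c in cs if cv2.contourArea(c)>amin]
E
python3 - <<'E'
from h import *
im=cv2.imread("pics/top0.png"); hsv=cv2.cvtColor(im,cv2.COLOR_BGR2HSV)
H,S,V=[hsv[...,i] for i in range(3)]
y=((H>22)&(H<35)&(S>150)&(V>90))|((H<8)|(H>172))&(S>150)
roi=np.zeros(H.shape,bool); roi[235:325,100:205]=1
for c in cnts((y&roi)):
    (u,v),(a,b),t=cv2.fitEllipse(c); p=ray("top",u,v,.012); q=ray("top",u+a/2,v,.012)
    print("yellow",u,v,a,b,p.round(4), "diam mm",2000*np.linalg.norm(q-p)*(a+b)/2/a)
red=((H<8)|(H>172))&(S>150)&roi
for c in cnts(red,4):
    M=cv2.moments(c);u,v=M['m10']/M['m00'],M['m01']/M['m00'];print("red",u,v,ray("top",u,v,.016).round(4))
# spacer
roi[:]=0; roi[175:215,135:175]=1
for c in cnts((S<60)&(V>110)&roi):
    (u,v),(a,b),t=cv2.fitEllipse(c); print("spacer",u,v,a,b,ray("top",u,v,.020).round(4),ray("top",u,v,.012).round(4))
roi[:]=0; roi[160:240,200:280]=1
for c in cnts((S<100)&(V<95)&roi,200):
    r=cv2.minAreaRect(c); print("jig",r,ray("top",*r[0],.010).round(4), ray("top",*r[0],.006).round(4))
cr=[cv2.resize(im[a:b,c:d],None,fx=4,fy=4,interpolation=cv2.INTER_CUBIC) for a,b,c,d in((235,325,100,205),(160,240,200,305))]
cv2.imwrite("pics/crop1.png",np.vstack([x for x in cr]))
cv2.imwrite("pics/crop2.png",np.hstack([cv2.resize(im[170:240,395:475],None,fx=5,fy=5),cv2.resize(im[170:240,130:200],None,fx=5,fy=5)]))
E
```

```text
yellow 184.1279754638672 292.5336608886719 13.692924499511719 14.538735389709473 [0.3845 0.1826 0.012 ] diam mm 31.21883426070356
yellow 131.16595458984375 297.0137634277344 27.973148345947266 29.42373275756836 [0.3732 0.2991 0.012 ] diam mm 63.30211177963897
yellow 158.9524383544922 256.0450134277344 19.99898910522461 20.620147705078125 [0.4644 0.2416 0.012 ] diam mm 45.27853950950466
red 130.43809523809523 286.46666666666664 [0.3963 0.3008 0.016 ]
red 161.39393939393938 263.06060606060606 [0.4487 0.2347 0.016 ]
spacer 154.1507568359375 194.2169952392578 23.469711303710938 24.155109405517578 [0.6027 0.2565 0.02  ] [0.604  0.2583 0.012 ]
jig ((239.45208740234375, 199.38214111328125), (52.88370895385742, 52.0184326171875), 14.743562698364258) [0.5952 0.0649 0.01  ] [0.5958 0.0652 0.006 ]
```

View pics/crop1.png

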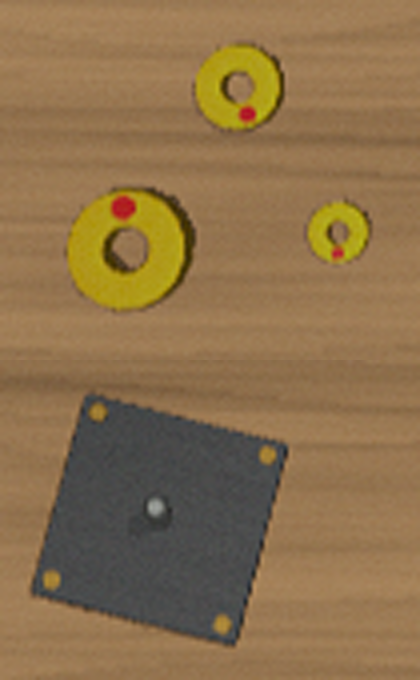

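View pics/crop2.png

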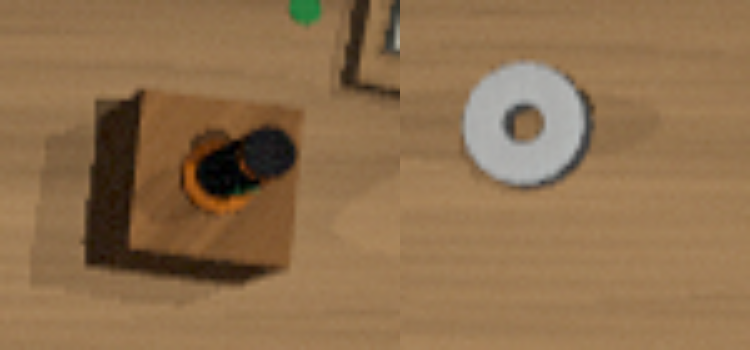

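```bash
cat >> h.py <<'E'
def go(p,x_yaw=None):
    s=env.get_state(); R=s["tcp_rot"]; t=s["tool_pos"]
    from scipy.spatial.transform import Rotation as Q
    yw=np.arctan2(R[1,0],R[0,0]) if x_yaw is None else np.radians(x_yaw)
    Rt=np.array([[np.cos(yw),np.sin(yw),0],[np.sin(yw),-np.cos(yw),0],[0,0,-1]])
    print("t",s["clock"],"pos",t.round(4),"yaw",np.degrees(np.arctan2(R[1,0],R[0,0])).round(2),"gap",round(s["finger_gap"],4),"F",s["ft_force"].round(2))
    print("angular",np.degrees(Q.from_matrix(R.T@Rt).as_rotvec()).round(1),"travel cm",(100*R.T@(np.array(p)-t)).round(2))
E
python3 -c "
from h import *
print(ray('top',238.75,196.75,.049))
go((.603,.257,.17))"
```

```text
[0.5949945  0.06397842 0.049     ]
t 0.1 pos [ 0.2122 -0.5874  0.2496] yaw 19.87 gap 0.0854 F [ 0.03 -0.09 -0.8 ]
angular [-0.1  0.  -0. ] travel cm [ 65.45 -66.12   8.05]
```

jog_arm(
  angular=[
    [0,0,0],
    [0,0,0],
    [0,0,0],
    [0,0,0],
    [0,0,0],
  ],
  travel=[
    [65.4,-66,3],
    [65.4,-66,3],
    [65.4,-66,3],
    [65.4,-66,3],
    [65.4,-66,3],
  ],
  gripper=[1,1,1,1,1],
)

```text
clock: 0.72
tool_pos: [0.3441, -0.3024, 0.2402]
tcp_rot: [[0.941, 0.34, -0.001], [0.34, -0.941, 0.001], [-0.0, -0.001, -1.0]]
ft_force: [1.7, 0.6, -1.1]
finger_gap: 0.0856
```

jog_arm(
  angular=[
    [0,0,0],
    [0,0,0],
    [0,0,0],
    [0,0,0],
    [0,0,0],
  ],
  travel=[
    [43.4,-43.8,7],
    [43.4,-43.8,7],
    [43.4,-43.8,7],
    [43.4,-43.8,7],
    [43.4,-43.8,7],
  ],
  gripper=[1,1,1,1,1],
)

```text
clock: 1.35
tool_pos: [0.4745, -0.0208, 0.2051]
tcp_rot: [[0.941, 0.339, -0.0], [0.339, -0.941, 0.001], [-0.0, -0.001, -1.0]]
ft_force: [0.8, -0.9, -0.3]
finger_gap: 0.0854
```

```bash
python3 -c "
from h import *
go((.603,.257,.17))"
```

```text
t 1.35 pos [ 0.4745 -0.0208  0.2051] yaw 19.84 gap 0.0854 F [ 0.77 -0.88 -0.34]
angular [-0.1  0.  -0. ] travel cm [ 21.52 -21.77   3.54]
```

jog_arm(
  angular=[
    [0,0,0],
    [0,0,0],
    [0,0,0],
    [0,0,0],
    [0,0,0],
  ],
  travel=[
    [21.5,-21.8,3.5],
    [21.5,-21.8,3.5],
    [21.5,-21.8,3.5],
    [21.5,-21.8,3.5],
    [21.5,-21.8,3.5],
  ],
  gripper=[1,1,1,1,1],
)

```text
clock: 1.98
tool_pos: [0.6032, 0.259, 0.1696]
tcp_rot: [[0.941, 0.339, -0.001], [0.339, -0.941, 0.001], [-0.001, -0.001, -1.0]]
ft_force: [0.2, 0.1, 0.4]
finger_gap: 0.0853
```

```bash
python3 -c "
from h import *
go((.603,.257,.021))
c=cams.calibration('wrist');print(c)
im=cams.grab_frame('wrist');cv2.imwrite('pics/w1.png',im[...,::-1])
print(proj('wrist',(.603,.257,.02),c))
"
```

```text
t 1.975 pos [0.6032 0.259  0.1696] yaw 19.83 gap 0.0853 F [0.2  0.07 0.36]
angular [-0.1  0.  -0. ] travel cm [-0.08  0.19 14.86]
{'intrinsics': array([[321.85307157,   0.        , 278.7002427 ],
       [  0.        , 321.85307157, 208.81969665],
       [  0.        ,   0.        ,   1.        ]]), 'extrinsics': array([[ 3.38513776e-01, -9.40961350e-01, -4.02166979e-04,
         3.93122363e-02],
       [-8.91001689e-01, -3.20677988e-01,  3.21374577e-01,
         6.04727364e-01],
       [-3.02530022e-01, -1.08431390e-01, -9.46952068e-01,
         5.14682576e-01],
       [ 0.00000000e+00,  0.00000000e+00,  0.00000000e+00,
         1.00000000e+00]])}
[280.50533388 199.19807306]
```

View pics/w1.png

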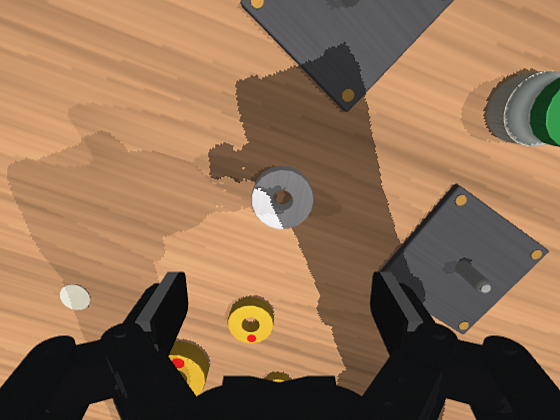

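The wrist view shows the spacer at (282,197), the near jig on the right with its post top at (486,289), and the middle yellow ring at (251,322) with its dot at (251,338).

```bash
python3 - <<'E'
from h import *
im=cv2.imread("pics/w1.png"); c=cams.calibration('wrist')
hsv=cv2.cvtColor(im,cv2.COLOR_BGR2HSV);H,S,V=[hsv[...,i] for i in range(3)]
roi=np.zeros(H.shape,bool);roi[155:240,240:325]=1
m=((S<45)&roi).astype(np.uint8); m=cv2.morphologyEx(m,cv2.MORPH_OPEN,np.ones((3,3)))
for k in cnts(m,200):
    e=cv2.fitEllipse(cv2.convexHull(k)); print(e, ray('wrist',*e[0],.02,c),ray('wrist',*e[0],.015,c))
roi[:]=0;roi[290:350,222:280]=1
y=((H>22)&(H<35)&(S>180)&(V>150))&roi
for k in cnts(y,100):
    e=cv2.fitEllipse(cv2.convexHull(k)); print('y',e, ray('wrist',*e[0],.016,c))
print('post',ray('wrist',486,288.5,.049,c))
a=cv2.resize(im[155:240,240:325],None,fx=4,fy=4);b=cv2.resize(im[245:330,420:520],None,fx=4,fy=4)
cv2.imwrite("pics/c3.png",np.hstack([a,b]))
E
```

```text
((281.84271240234375, 197.10818481445312), (61.79636764526367, 62.614112854003906), 167.77767944335938) [0.60580807 0.2666821  0.02      ] [0.60442065 0.26615229 0.015     ]
y ((250.303955078125, 323.94805908203125), (36.43424606323242, 42.96200180053711), 95.1519775390625) [0.46570295 0.24939684 0.016     ]
post [0.59772602 0.07528265 0.049     ]
```

View pics/c3.png

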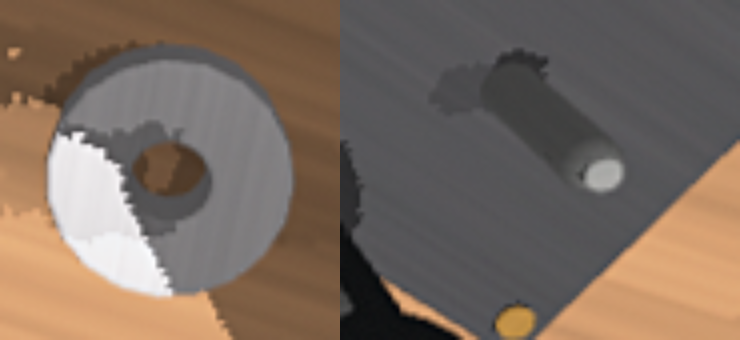

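```bash
python3 - <<'E'
from h import *
go((.603,.257,.021)); print(env.get_state()["dq"].round(3))
c=cams.calibration('wrist'); print(proj('wrist',(.603,.257,.02),c))
im=cams.grab_frame('wrist');cv2.imwrite('pics/w2.png',im[...,::-1])
c=cams.calibration('wrist'); print(proj('wrist',(.603,.257,.02),c))
hsv=cv2.cvtColor(im,cv2.COLOR_RGB2HSV);H,S,V=[hsv[...,i] for i in range(3)]
roi=np.zeros(H.shape,bool);roi[155:240,230:325]=1
m=((S<45)&roi).astype(np.uint8); m=cv2.morphologyEx(m,cv2.MORPH_OPEN,np.ones((3,3)))
for k in cnts(m,200):
    e=cv2.fitEllipse(cv2.convexHull(k)); print(e, ray('wrist',*e[0],.02,c))
roi[:]=0;roi[290:350,222:280]=1
y=((H>22)&(H<35)&(S>180)&(V>150))&roi
for k in cnts(y,100):
    e=cv2.fitEllipse(cv2.convexHull(k)); print('y',e, ray('wrist',*e[0],.016,c))
E
```

```text
t 2.025 pos [0.6035 0.2681 0.1685] yaw 20.21 gap 0.0856 F [0.88 7.4  0.69]
angular [-0.4 -0.1  0. ] travel cm [-0.45  1.13 14.75]
[ 0.041 -0.066 -0.037  0.132 -0.038 -0.028  0.087]
[290.97563417 203.58173721]
[288.13807291 200.76065153]
((292.1728210449219, 201.57272338867188), (61.744632720947266, 62.98912811279297), 178.54794311523438) [0.60353497 0.25338146 0.02      ]
y ((258.29180908203125, 327.34979248046875), (36.569278717041016, 42.700626373291016), 93.89778137207031) [0.46278966 0.23685943 0.016     ]
```

View pics/w2.png

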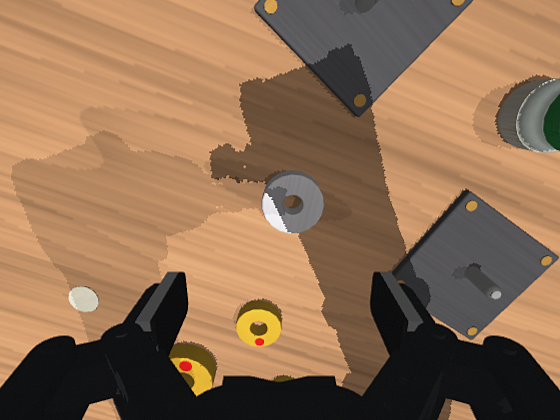

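The arm was still settling during that picture. Referenced to the pose at the start of the call, the wrist gives the spacer at about (0.6055, 0.2565) and the top camera gives (0.603, 0.2565). I'll use (0.604, 0.2565).

```bash
python3 - <<'E'
from h import *
go((.604,.2565,.021),19.8); print(env.get_state()["dq"].round(3))
E
```

```text
t 2.075 pos [0.6022 0.2651 0.1687] yaw 20.25 gap 0.0854 F [-1.28 -0.1  -1.49]
angular [-0.3  0.   0.5] travel cm [-0.12  0.95 14.76]
[ 0.059 -0.051  0.044  0.083  0.004  0.01   0.047]
```

jog_arm(
  angular=[
    [-0.3,0,0.5],
    [-0.3,0,0.5],
    [-0.3,0,0.5],
    [-0.3,0,0.5],
    [-0.3,0,0.5],
  ],
  travel=[
    [-0.1,0.95,5],
    [-0.1,0.95,9.5],
    [-0.1,0.95,12.5],
    [-0.1,0.95,14.2],
    [-0.1,0.95,14.7],
  ],
  gripper=[1,1,1,1,1],
)

```text
clock: 2.7
tool_pos: [0.6039, 0.2562, 0.0209]
tcp_rot: [[0.941, 0.338, -0.002], [0.338, -0.941, -0.0], [-0.002, -0.0, -1.0]]
ft_force: [0.4, 0.0, 0.1]
finger_gap: 0.0852
```

```bash
python3 - <<'E'
from h import *
go((.604,.2565,.021),19.8); print(env.get_state()["dq"].round(3))
im=cams.grab_frame('scene');cv2.imwrite('pics/s1.png',cv2.resize(im[180:360,280:500],None,fx=3,fy=3)[...,::-1])
E
```

```text
t 2.7 pos [0.6039 0.2562 0.0209] yaw 19.74 gap 0.0852 F [0.36 0.   0.14]
angular [-0.   0.1 -0.1] travel cm [ 0.02 -0.02 -0.01]
[-0.01   0.025  0.009 -0.003  0.017 -0.059 -0.015]
```

View pics/s1.png

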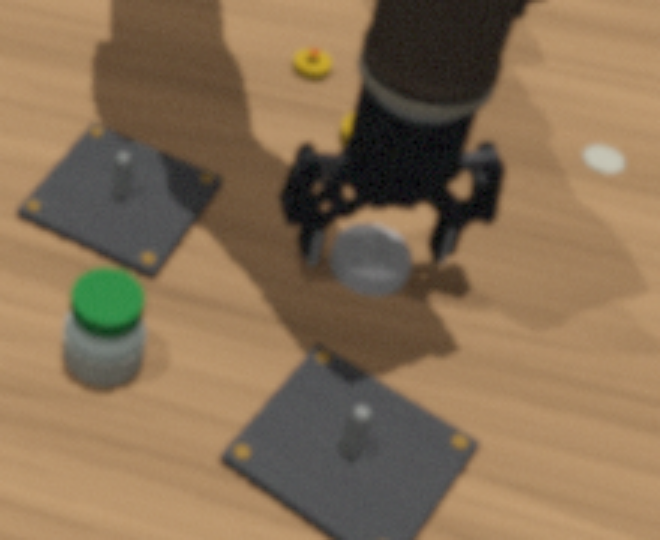

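The fingers straddle the spacer, at (370,262) in the crop. Closing.

jog_arm(
  angular=[
    [0,0,0],
    [0,0,0],
    [0,0,0],
    [0,0,0],
    [0,0,0],
  ],
  travel=[
    [0,0,0],
    [0,0,0],
    [0,0,0],
    [0,0,0],
    [0,0,0],
  ],
  gripper=[-1,-1,-1,-1,-1],
)

```text
clock: 3.38
tool_pos: [0.6049, 0.2567, 0.0231]
tcp_rot: [[0.941, 0.337, 0.001], [0.337, -0.941, 0.001], [0.001, -0.0, -1.0]]
ft_force: [-1.7, -1.3, 9.1]
finger_gap: 0.0537
```

jog_arm(
  angular=[
    [0,0,0],
    [0,0,0],
    [0,0,0],
    [0,0,0],
    [0,0,0],
  ],
  travel=[
    [0,0,-1],
    [0,0,-4],
    [0,0,-8],
    [0,0,-8],
    [0,0,-8],
  ],
  gripper=[-1,-1,-1,-1,-1],
)

```text
clock: 4.0
tool_pos: [0.6048, 0.2565, 0.1035]
tcp_rot: [[0.941, 0.337, 0.002], [0.337, -0.941, 0.001], [0.002, -0.0, -1.0]]
ft_force: [-0.6, -0.5, -0.5]
finger_gap: 0.0538
```

```bash
python3 - <<'E'
from h import *
go((.595,.064,.101),19.8); c=cams.calibration('wrist')
im=cams.grab_frame('wrist');cv2.imwrite('pics/w3.png',im[...,::-1])
p=env.get_state(); 
import pickle;pickle.dump(c,open('c3.pkl','wb'))
E
```

```text
t 4.0 pos [0.6048 0.2565 0.1035] yaw 19.71 gap 0.0538 F [-0.57 -0.53 -0.54]
angular [-0.  -0.1 -0.1] travel cm [-7.42 17.79  0.23]
```

View pics/w3.png

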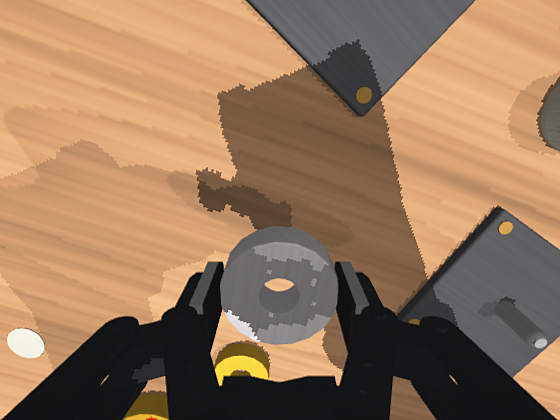

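```bash
python3 - <<'E'
from h import *
import pickle
c=pickle.load(open('c3.pkl','rb'))
im=cv2.imread('pics/w3.png')
a=cv2.resize(im[215:355,205:355],None,fx=5,fy=5,interpolation=cv2.INTER_CUBIC)
# predicted top circle & bore for centre = TCP
from itertools import product
for (cx,cy) in ((.6048,.2565),):
  for r,z,col in((.028,.101,(0,0,255)),(.009,.101,(0,255,0))):
    t=np.linspace(0,2*np.pi,60); P=np.array([proj('wrist',(cx+r*np.cos(k),cy+r*np.sin(k),z),c) for k in t])
    cv2.polylines(a,[(((P-[205,215])+.5)*5).astype(int)],True,col,1)
cv2.imwrite('pics/c4.png',a)
print(ray('wrist',540.5,343.5,.049,c))
E
```

```text
[0.59497139 0.06365434 0.049     ]
```

View pics/c4.png

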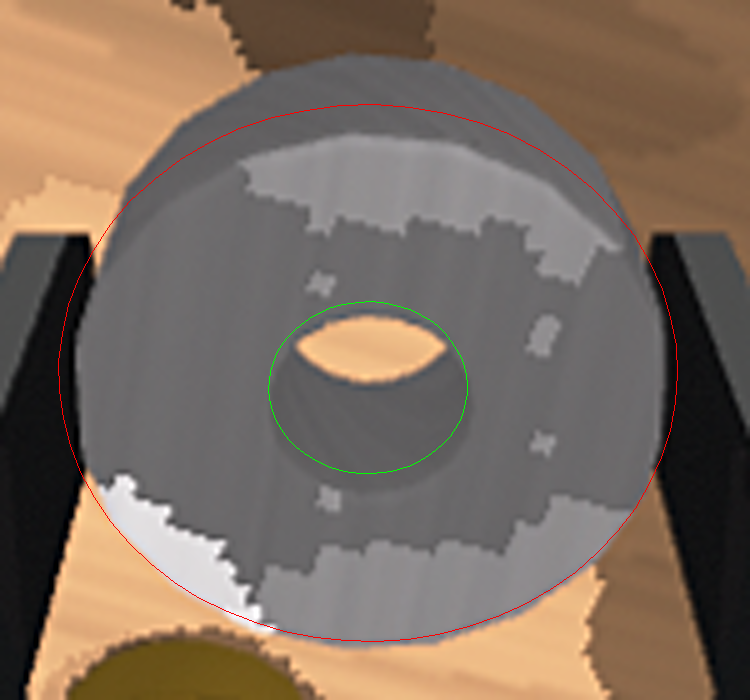

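The overlay shows the ring held level, with its OD appearing nearer 54 mm, and its centre about 1.6 mm behind the TCP along tool -x. The wrist also puts the post at (0.595, 0.0637), which agrees with the top camera.

```bash
python3 -c "
from h import *
go((.5965,.0642,.085),19.8)"
```

```text
t 4.05 pos [0.6044 0.2563 0.1027] yaw 19.72 gap 0.0535 F [-0.96  0.1  -1.43]
angular [-0.  -0.  -0.1] travel cm [-7.22 17.81  1.77]
```

jog_arm(
  angular=[
    [0,0,0],
    [0,0,0],
    [0,0,0],
    [0,0,0],
    [0,0,0],
  ],
  travel=[
    [-2,5,-0.2],
    [-4.2,10.5,-0.2],
    [-6,15,0],
    [-7,17.2,1],
    [-7.2,17.8,1.6],
  ],
  gripper=[-1,-1,-1,-1,-1],
)

```text
clock: 4.68
tool_pos: [0.5959, 0.0629, 0.0853]
tcp_rot: [[0.942, 0.336, -0.002], [0.336, -0.942, -0.0], [-0.002, -0.0, -1.0]]
ft_force: [0.1, 1.4, -0.5]
finger_gap: 0.0534
```

```bash
python3 - <<'E'
from h import *
go((.5965,.0642,.085),19.8); c=cams.calibration('wrist')
im=cams.grab_frame('wrist');a=cv2.resize(im[150:370,150:400],None,fx=3,fy=2.7)[...,::-1]
cv2.imwrite('pics/w5.png',im[...,::-1])
import pickle;pickle.dump(c,open('c5.pkl','wb'))
im=cams.grab_frame('scene');b=cv2.resize(im[180:300,270:400],None,fx=4,fy=4)[...,::-1]
cv2.imwrite('pics/w5c.png',a);cv2.imwrite('pics/s5c.png',b)
go((.5965,.0642,.085),19.8)
E
```

```text
t 4.675 pos [0.5959 0.0629 0.0853] yaw 19.6 gap 0.0534 F [ 0.13  1.37 -0.45]
angular [-0.   0.1 -0.2] travel cm [ 0.1  -0.1   0.03]
t 4.775 pos [0.596  0.0652 0.0854] yaw 19.76 gap 0.0535 F [-0.28  0.29 -1.  ]
angular [-0.1  0.1 -0. ] travel cm [0.01 0.11 0.04]
```

View pics/w5c.png

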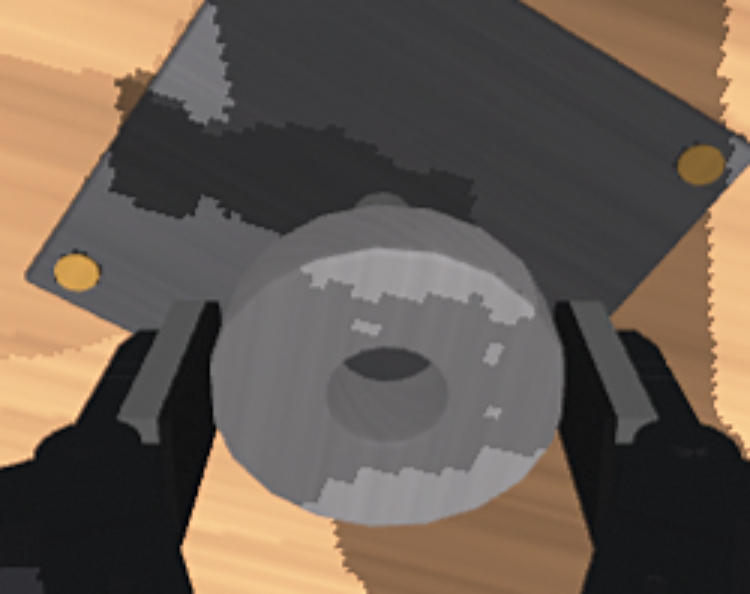

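View pics/s5c.png

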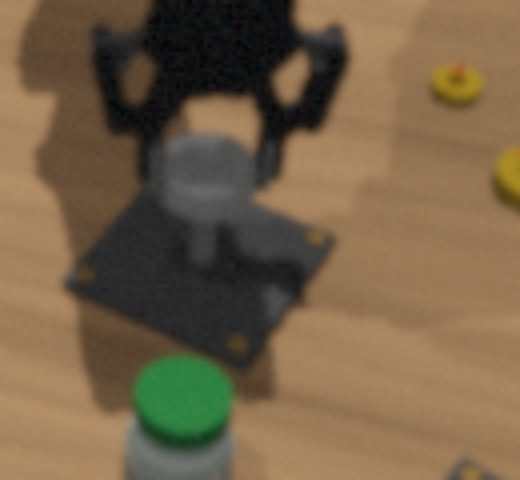

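```bash
python3 -c "
from h import *
go((.5965,.0645,.060),19.8);go((.5965,.0645,.033),19.8)"
```

```text
t 4.775 pos [0.596  0.0652 0.0854] yaw 19.76 gap 0.0535 F [-0.28  0.29 -1.  ]
angular [-0.1  0.1 -0. ] travel cm [0.03 0.08 2.54]
t 4.775 pos [0.596  0.0652 0.0854] yaw 19.76 gap 0.0535 F [-0.28  0.29 -1.  ]
angular [-0.1  0.1 -0. ] travel cm [0.03 0.09 5.24]
```

jog_arm(
  angular=[
    [0,0,0],
    [0,0,0],
    [0,0,0],
    [0,0,0],
    [0,0,0],
  ],
  travel=[
    [0.05,0.08,0.5],
    [0.05,0.08,1.2],
    [0.05,0.08,1.8],
    [0.05,0.08,2.3],
    [0.05,0.08,2.8],
  ],
  gripper=[-1,-1,-1,-1,-1],
)

```text
clock: 5.4
tool_pos: [0.5967, 0.0647, 0.0571]
tcp_rot: [[0.941, 0.338, -0.002], [0.338, -0.941, 0.001], [-0.001, -0.001, -1.0]]
ft_force: [-0.1, 0.7, -1.4]
finger_gap: 0.0538
```

jog_arm(
  angular=[
    [0,0,0],
    [0,0,0],
    [0,0,0],
    [0,0,0],
    [0,0,0],
  ],
  travel=[
    [0,0,0.5],
    [0,0,1],
    [0,0,1.5],
    [0,0,2],
    [0,0,2.2],
  ],
  gripper=[-1,-1,-1,-1,-1],
)

```text
clock: 6.02
tool_pos: [0.5965, 0.0647, 0.0347]
tcp_rot: [[0.941, 0.338, -0.002], [0.338, -0.941, 0.001], [-0.002, -0.001, -1.0]]
ft_force: [-0.5, 0.1, -1.1]
finger_gap: 0.054
```

jog_arm(
  angular=[
    [0,0,0],
    [0,0,0],
    [0,0,0],
    [0,0,0],
    [0,0,0],
  ],
  travel=[
    [0,0,0.1],
    [0,0,0.2],
    [0,0,0.25],
    [0,0,0.25],
    [0,0,0.25],
  ],
  gripper=[-1,-1,-1,-1,-1],
)

```text
clock: 6.65
tool_pos: [0.5965, 0.0647, 0.0331]
tcp_rot: [[0.941, 0.338, -0.002], [0.338, -0.941, 0.0], [-0.001, -0.001, -1.0]]
ft_force: [-4.3, 0.2, 9.4]
finger_gap: 0.0537
```

jog_arm(
  angular=[
    [0,0,0],
    [0,0,0],
    [0,0,0],
    [0,0,0],
    [0,0,0],
  ],
  travel=[
    [0,0,0],
    [0,0,0],
    [0,0,0],
    [0,0,-1],
    [0,0,-2],
  ],
  gripper=[1,1,1,1,1],
)

```text
clock: 7.28
tool_pos: [0.5967, 0.0648, 0.0539]
tcp_rot: [[0.941, 0.338, -0.001], [0.338, -0.941, 0.001], [-0.001, -0.001, -1.0]]
ft_force: [0.0, 0.4, 0.5]
finger_gap: 0.0854
```

jog_arm(
  angular=[
    [0,0,0],
    [0,0,0],
    [0,0,0],
    [0,0,0],
    [0,0,0],
  ],
  travel=[
    [0,0,-3],
    [0,0,-7],
    [0,0,-10],
    [0,0,-10],
    [0,0,-10],
  ],
  gripper=[1,1,1,1,1],
)

```text
clock: 7.9
tool_pos: [0.5966, 0.0646, 0.154]
tcp_rot: [[0.941, 0.338, -0.001], [0.338, -0.941, 0.0], [-0.001, -0.001, -1.0]]
ft_force: [-0.4, -0.4, -1.0]
finger_gap: 0.0851
```

```bash
python3 - <<'E'
from h import *
go((.4644,.2405,.16),19.8); c=cams.calibration('wrist')
im=cams.grab_frame('wrist')
cv2.imwrite('pics/w6.png',im[...,::-1])
import pickle;pickle.dump(c,open('c6.pkl','wb'))
E
```

```text
t 7.9 pos [0.5966 0.0646 0.154 ] yaw 19.76 gap 0.0851 F [-0.41 -0.4  -1.04]
angular [-0.   0.1 -0. ] travel cm [ -6.49 -21.03  -0.58]
```

View pics/w6.png

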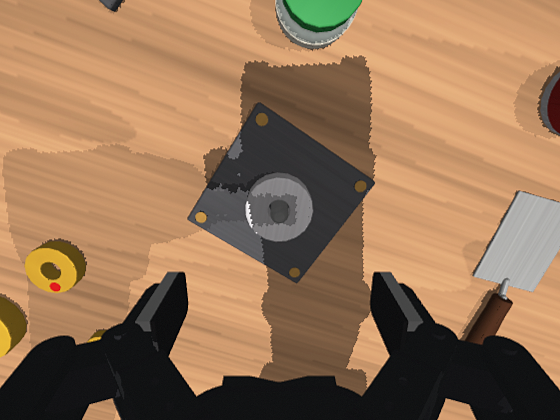

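The spacer sits level on the jig at (279,207), around the post, and it's released. The contact force appeared at the expected home height. Next is the middle yellow ring, at (49,268) in this view.

```bash
python3 - <<'E'
from h import *
import pickle
c=pickle.load(open('c6.pkl','rb')); im=cv2.imread('pics/w6.png')
hsv=cv2.cvtColor(im,cv2.COLOR_BGR2HSV);H,S,V=[hsv[...,i] for i in range(3)]
r=np.zeros(H.shape,bool);r[235:300,20:95]=1
for k in cnts((H>22)&(H<35)&(S>180)&(V>150)&r,100):
    e=cv2.fitEllipse(cv2.convexHull(k));print(e,ray('wrist',*e[0],.016,c))
go((.463,.241,.12),19.8)
E
```

```text
t 7.95 pos [0.5963 0.0645 0.1534] yaw 19.76 gap 0.0852 F [-0.1   0.79  0.51]
angular [-0.1  0.1 -0. ] travel cm [ -6.57 -21.11   3.37]
```

jog_arm(
  angular=[
    [0,0,0],
    [0,0,0],
    [0,0,0],
    [0,0,0],
    [0,0,0],
  ],
  travel=[
    [-1.6,-5,0],
    [-3.4,-11,0],
    [-5,-16,1],
    [-6.2,-20,2],
    [-6.6,-21.1,3],
  ],
  gripper=[1,1,1,1,1],
)

```text
clock: 8.57
tool_pos: [0.4603, 0.2431, 0.1228]
tcp_rot: [[0.94, 0.342, -0.004], [0.342, -0.94, 0.001], [-0.004, -0.002, -1.0]]
ft_force: [0.9, -1.1, -0.1]
finger_gap: 0.0854
```

```bash
python3 - <<'E'
from h import *
s=env.get_state();go((.463,.241,.12),19.8); c=cams.calibration('wrist')
im=cams.grab_frame('wrist'); cv2.imwrite('pics/w7.png',im[...,::-1])
hsv=cv2.cvtColor(im,cv2.COLOR_RGB2HSV);H,S,V=[hsv[...,i] for i in range(3)]
for k in cnts((H>22)&(H<35)&(S>120)&(V>90),150):
    e=cv2.fitEllipse(cv2.convexHull(k));print(e,ray('wrist',*e[0],.016,c))
go((.463,.241,.021),19.8)
E
```

```text
t 8.575 pos [0.4603 0.2431 0.1228] yaw 20.02 gap 0.0854 F [ 0.93 -1.08 -0.08]
angular [-0.1  0.2  0.2] travel cm [0.18 0.29 0.28]
((314.6885681152344, 312.1336364746094), (30.874608993530273, 35.546390533447266), 85.75013732910156) [0.3876595  0.18414763 0.016     ]
((201.3332061767578, 278.42529296875), (25.249433517456055, 37.990333557128906), 147.04498291015625) [0.38627814 0.28333598 0.016     ]
t 8.625 pos [0.4597 0.2427 0.1216] yaw 20.0 gap 0.0852 F [-1.15  0.42 -0.69]
angular [-0.1  0.3  0.2] travel cm [ 0.3   0.29 10.06]
```

View pics/w7.png

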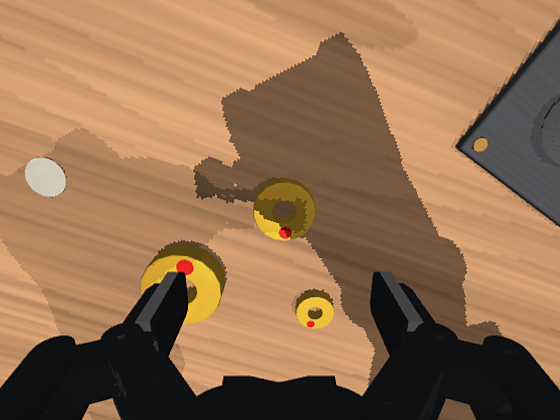

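```bash
python3 - <<'E'
from h import *
go((.463,.241,.12),19.8); c=cams.calibration('wrist')
im=cams.grab_frame('wrist'); cv2.imwrite('pics/w8.png',im[...,::-1])
hsv=cv2.cvtColor(im,cv2.COLOR_RGB2HSV);H,S,V=[hsv[...,i] for i in range(3)]
r=np.zeros(H.shape,bool);r[175:245,245:325]=1
m=((H>21)&(H<35)&(S>200)|((H<8)|(H>172))&(S>150))&r
for k in cnts(m,100):
    e=cv2.fitEllipse(cv2.convexHull(k));print(e,ray('wrist',*e[0],.014,c))
go((.463,.241,.0215),19.8)
E
```

```text
t 8.625 pos [0.4597 0.2427 0.1216] yaw 20.0 gap 0.0852 F [-1.15  0.42 -0.69]
angular [-0.1  0.3  0.2] travel cm [0.25 0.27 0.16]
t 8.675 pos [0.4611 0.2411 0.1222] yaw 19.9 gap 0.0852 F [0.43 0.28 0.1 ]
angular [-0.   0.3  0.1] travel cm [ 0.22  0.08 10.07]
```

```bash
python3 - <<'E'
from h import *
im=cv2.imread('pics/w8.png');hsv=cv2.cvtColor(im,cv2.COLOR_BGR2HSV)
print(hsv[[195,205,220],[270,300,262]])
c=cams.calibration('wrist');print(ray('wrist',284,210,.016,c))
cv2.imwrite('pics/c8.png',cv2.resize(im[160:260,220:350],None,fx=5,fy=5))
E
```

```text
[[ 21 198 138]
 [ 21 200 102]
 [ 22 193 231]]
[0.46574059 0.23827127 0.016     ]
```

View pics/c8.png

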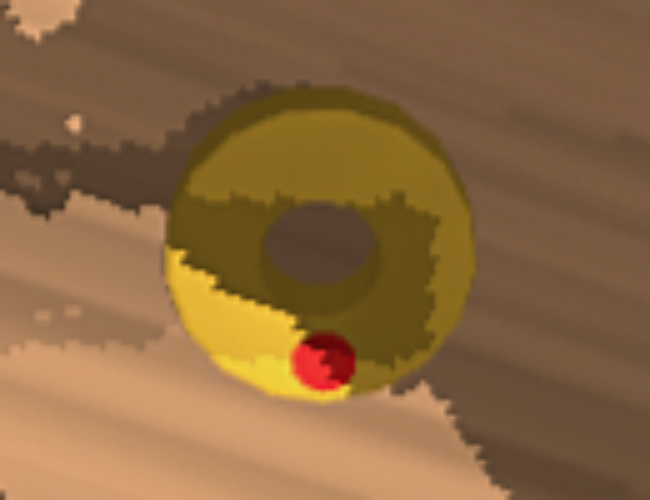

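```bash
python3 -c "
from h import *
go((.464,.2403,.0215),19.8)"
```

```text
t 8.675 pos [0.4611 0.2411 0.1222] yaw 19.9 gap 0.0852 F [0.43 0.28 0.1 ]
angular [-0.   0.3  0.1] travel cm [ 0.29  0.18 10.07]
```

jog_arm(
  angular=[
    [0,0.3,0],
    [0,0.3,0],
    [0,0.3,0],
    [0,0.3,0],
    [0,0.3,0],
  ],
  travel=[
    [0.3,0.15,3],
    [0.3,0.15,6.5],
    [0.3,0.15,9],
    [0.3,0.15,10],
    [0.3,0.15,10.1],
  ],
  gripper=[1,1,1,1,1],
)

```text
clock: 9.3
tool_pos: [0.4644, 0.2397, 0.0209]
tcp_rot: [[0.941, 0.339, -0.001], [0.339, -0.941, -0.0], [-0.001, -0.0, -1.0]]
ft_force: [0.6, 0.4, -0.1]
finger_gap: 0.0851
```

jog_arm(
  angular=[
    [0,0,0],
    [0,0,0],
    [0,0,0],
    [0,0,0],
    [0,0,0],
  ],
  travel=[
    [0,0,0],
    [0,0,0],
    [0,0,0],
    [0,0,0],
    [0,0,0],
  ],
  gripper=[-1,-1,-1,-1,-1],
)

```text
clock: 9.93
tool_pos: [0.4651, 0.2398, 0.0224]
tcp_rot: [[0.941, 0.339, 0.001], [0.339, -0.941, 0.0], [0.001, 0.0, -1.0]]
ft_force: [-1.3, -2.6, 12.8]
finger_gap: 0.0457
```

jog_arm(
  angular=[
    [0,0,0],
    [0,0,0],
    [0,0,0],
    [0,0,0],
    [0,0,0],
  ],
  travel=[
    [0,0,-2],
    [0,0,-5],
    [0,0,-9],
    [0,0,-9],
    [0,0,-9],
  ],
  gripper=[-1,-1,-1,-1,-1],
)

```text
clock: 10.55
tool_pos: [0.465, 0.2396, 0.1125]
tcp_rot: [[0.941, 0.339, 0.002], [0.339, -0.941, 0.0], [0.002, 0.0, -1.0]]
ft_force: [-0.1, 0.6, -1.0]
finger_gap: 0.0456
```

```bash
python3 - <<'E'
from h import *
go((.5965,.0645,.12),19.8); c=cams.calibration('wrist')
im=cams.grab_frame('wrist');cv2.imwrite('pics/w9.png',im[...,::-1])
t=c; s=env.get_state()["tool_pos"]
a=cv2.resize(im[215:355,205:355],None,fx=5,fy=5,interpolation=cv2.INTER_CUBIC)[...,::-1].copy()
x,y,z=s; z-=.0075
for r,col in((.024,(0,0,255)),(.009,(0,255,0))):
    P=np.array([proj('wrist',(x+r*np.cos(k),y+r*np.sin(k),z),c) for k in np.linspace(0,6.28,60)])
    cv2.polylines(a,[(((P-[205,215])+.5)*5).astype(int)],True,col,1)
cv2.imwrite('pics/c9.png',a); print(z)
E
```

```text
t 10.55 pos [0.465  0.2396 0.1125] yaw 19.8 gap 0.0456 F [-0.05  0.56 -0.97]
angular [ 0.  -0.1 -0. ] travel cm [ 6.45 20.93 -0.74]
0.10438939334322617
```

View pics/c9.png

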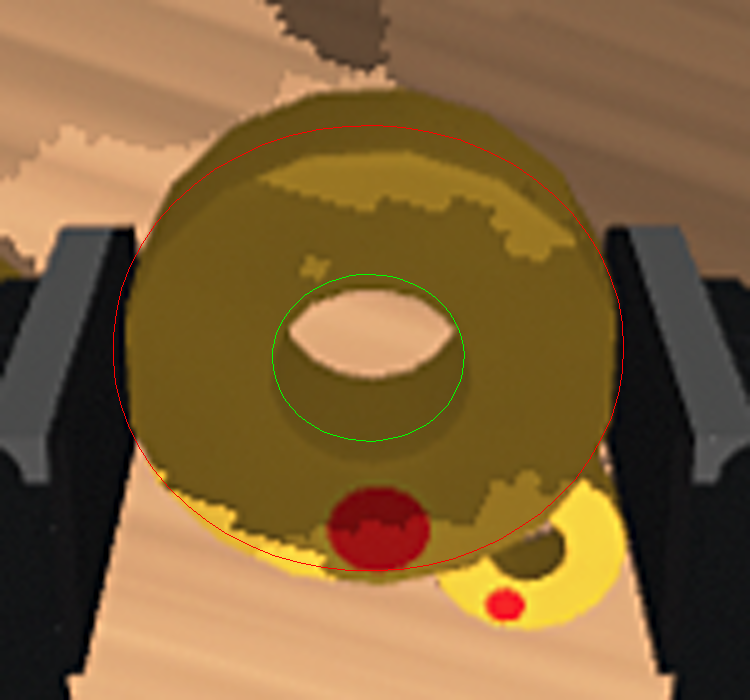

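The yellow ring is held level with its dot up. Its offset in the grip is the same as the spacer's (about 1.7 mm), so I'll use the same TCP target over the post. Home should be at TCP z of about 0.052-0.053.

jog_arm(
  angular=[
    [0,0,0],
    [0,0,0],
    [0,0,0],
    [0,0,0],
    [0,0,0],
  ],
  travel=[
    [1.5,5,0],
    [3.3,11,0],
    [5,16.5,0],
    [6.2,20.2,0],
    [6.5,21,0],
  ],
  gripper=[-1,-1,-1,-1,-1],
)

```text
clock: 11.22
tool_pos: [0.5977, 0.0602, 0.1104]
tcp_rot: [[0.942, 0.334, -0.001], [0.334, -0.942, -0.002], [-0.002, 0.001, -1.0]]
ft_force: [-0.2, 0.3, -0.5]
finger_gap: 0.0453
```

```bash
python3 -c "
from h import *
go((.5965,.0645,.0865),19.8)"
```

```text
t 11.225 pos [0.5977 0.0602 0.1104] yaw 19.54 gap 0.0453 F [-0.24  0.3  -0.45]
angular [ 0.1  0.1 -0.3] travel cm [ 0.04 -0.45  2.39]
```

jog_arm(
  angular=[
    [0,0,-0.3],
    [0,0,-0.3],
    [0,0,-0.3],
    [0,0,-0.3],
    [0,0,-0.3],
  ],
  travel=[
    [0,-0.4,0.8],
    [0,-0.4,1.6],
    [0,-0.4,2.2],
    [0,-0.4,2.4],
    [0,-0.4,2.4],
  ],
  gripper=[-1,-1,-1,-1,-1],
)

```text
clock: 11.85
tool_pos: [0.5961, 0.0642, 0.0864]
tcp_rot: [[0.94, 0.34, -0.001], [0.34, -0.94, -0.002], [-0.002, 0.001, -1.0]]
ft_force: [0.9, -0.5, -0.9]
finger_gap: 0.0456
```

```bash
python3 -c "
from h import *
go((.5965,.0645,.0545),19.8)"
```

```text
t 11.85 pos [0.5961 0.0642 0.0864] yaw 19.87 gap 0.0456 F [ 0.86 -0.5  -0.94]
angular [0.1 0.1 0.1] travel cm [ 0.05 -0.02  3.18]
```

jog_arm(
  angular=[
    [0,0,0],
    [0,0,0],
    [0,0,0],
    [0,0,0],
    [0,0,0],
  ],
  travel=[
    [0.05,-0.02,0.7],
    [0.05,-0.02,1.4],
    [0.05,-0.02,2.1],
    [0.05,-0.02,2.7],
    [0.05,-0.02,3.2],
  ],
  gripper=[-1,-1,-1,-1,-1],
)

```text
clock: 12.48
tool_pos: [0.5964, 0.0645, 0.0538]
tcp_rot: [[0.94, 0.34, -0.002], [0.34, -0.94, -0.002], [-0.002, 0.001, -1.0]]
ft_force: [-0.1, 0.4, 0.5]
finger_gap: 0.0452
```

jog_arm(
  angular=[
    [0,0,0],
    [0,0,0],
    [0,0,0],
    [0,0,0],
    [0,0,0],
  ],
  travel=[
    [0,0,0.1],
    [0,0,0.2],
    [0,0,0.25],
    [0,0,0.3],
    [0,0,0.3],
  ],
  gripper=[-1,-1,-1,-1,-1],
)

```text
clock: 13.1
tool_pos: [0.5961, 0.0644, 0.0524]
tcp_rot: [[0.941, 0.34, -0.002], [0.34, -0.941, -0.003], [-0.002, 0.002, -1.0]]
ft_force: [-7.4, -1.2, 17.0]
finger_gap: 0.0455
```

Contact is at the expected height. Releasing.

jog_arm(
  angular=[
    [0,0,0],
    [0,0,0],
    [0,0,0],
    [0,0,0],
    [0,0,0],
  ],
  travel=[
    [0,0,0],
    [0,0,0],
    [0,0,0],
    [0,0,0],
    [0,0,-1],
  ],
  gripper=[1,1,1,1,1],
)

```text
clock: 13.72
tool_pos: [0.5956, 0.0643, 0.0621]
tcp_rot: [[0.94, 0.34, -0.003], [0.34, -0.94, -0.003], [-0.004, 0.002, -1.0]]
ft_force: [-0.0, -0.0, -0.9]
finger_gap: 0.0854
```

jog_arm(
  angular=[
    [0,0,0],
    [0,0,0],
    [0,0,0],
    [0,0,0],
    [0,0,0],
  ],
  travel=[
    [0,0,-3],
    [0,0,-8],
    [0,0,-12],
    [0,0,-12],
    [0,0,-12],
  ],
  gripper=[1,1,1,1,1],
)

```text
clock: 14.35
tool_pos: [0.5957, 0.0645, 0.182]
tcp_rot: [[0.94, 0.34, -0.003], [0.34, -0.94, -0.003], [-0.004, 0.002, -1.0]]
ft_force: [-0.3, -0.3, -0.4]
finger_gap: 0.0853
```

```bash
python3 - <<'E'
from h import *
go((.5965,.0645,.0545),19.8); c=cams.calibration('wrist')
im=cams.grab_frame('wrist'); cv2.imwrite('pics/w10.png',im[...,::-1])
hsv=cv2.cvtColor(im,cv2.COLOR_RGB2HSV);H,S,V=[hsv[...,i] for i in range(3)]
r=np.zeros(H.shape,bool);r[150:280,220:340]=1
for k in cnts(((H<8)|(H>172))&(S>150)&r,10):
    e=cv2.fitEllipse(k);print('dot',e,ray('wrist',*e[0],.046,c))
cv2.imwrite('pics/c10.png',cv2.resize(im[150:270,210:350],None,fx=5,fy=5)[...,::-1])
import pickle;pickle.dump(c,open('c10.pkl','wb'))
im=cams.grab_frame('top'); cv2.imwrite('pics/t10.png',im[...,::-1])
hsv=cv2.cvtColor(im,cv2.COLOR_RGB2HSV);H,S,V=[hsv[...,i] for i in range(3)]
r=np.zeros(H.shape,bool);r[160:240,200:280]=1
for k in cnts(((H<8)|(H>172))&(S>150)&r,4):
    e=cv2.minAreaRect(k);print('dot',e,ray('top',*e[0],.046))
E
```

```text
t 14.35 pos [0.5957 0.0645 0.182 ] yaw 19.86 gap 0.0853 F [-0.27 -0.31 -0.38]
angular [0.1 0.2 0.1] travel cm [ 0.14  0.   12.75]
dot ((279.85223388671875, 222.24356079101562), (9.148115158081055, 10.262439727783203), 96.576171875) [0.57922547 0.05688511 0.046     ]
```

View pics/c10.png

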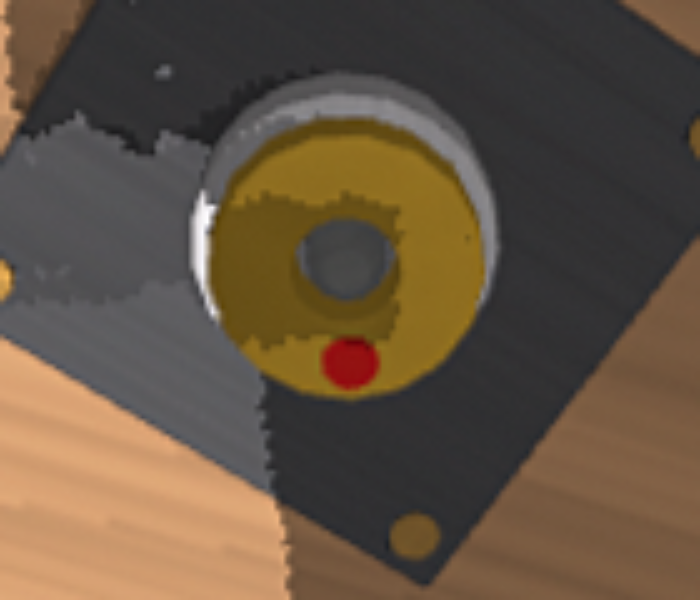

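View pics/t10.png

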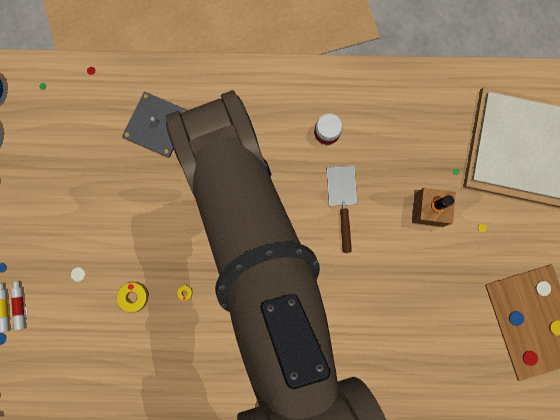

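Both rings are home and released. The red dot is up at (279.9,222.2), i.e. world (0.579, 0.057). Next, locate the gauge.

```bash
python3 - <<'E'
from h import *
print(ray('top',448.6,200.6,.149),ray('top',439,207,.081))
go((.575,-.31,.24),19.8)
E
```

```text
[ 0.5770665  -0.36662032  0.149     ] [ 0.5736384  -0.36743781  0.081     ]
t 14.45 pos [0.5952 0.0644 0.1809] yaw 19.87 gap 0.0855 F [-0.6  -0.85 -0.35]
angular [0.1 0.4 0.1] travel cm [-14.66  34.53  -5.77]
```

jog_arm(
  angular=[
    [0,0,0],
    [0,0,0],
    [0,0,0],
    [0,0,0],
    [0,0,0],
  ],
  travel=[
    [-2,5,-3],
    [-4,10.5,-5],
    [-7,16.5,-5],
    [-9,22,-5],
    [-11,27.5,-5],
  ],
  gripper=[1,1,1,1,1],
)

```text
clock: 15.08
tool_pos: [0.5846, -0.2336, 0.2308]
tcp_rot: [[0.941, 0.34, -0.007], [0.34, -0.941, -0.003], [-0.008, 0.0, -1.0]]
ft_force: [0.8, 0.4, 0.0]
finger_gap: 0.0851
```

```bash
python3 - <<'E'
from h import *
go((.565,-.367,.22),19.8)
E
```

```text
t 15.075 pos [ 0.5846 -0.2336  0.2308] yaw 19.85 gap 0.0851 F [0.76 0.42 0.04]
angular [0.  0.4 0.1] travel cm [-6.36 11.88  1.13]
```

jog_arm(
  angular=[
    [0,0.4,0],
    [0,0.4,0],
    [0,0.4,0],
    [0,0.4,0],
    [0,0.4,0],
  ],
  travel=[
    [-2.3,4.5,1],
    [-4.6,8.5,1],
    [-6,11.2,1],
    [-6.4,11.9,1],
    [-6.4,11.9,1],
  ],
  gripper=[1,1,1,1,1],
)

```text
clock: 15.7
tool_pos: [0.5646, -0.3666, 0.2204]
tcp_rot: [[0.941, 0.34, -0.002], [0.34, -0.941, 0.001], [-0.001, -0.001, -1.0]]
ft_force: [0.7, 1.0, -0.2]
finger_gap: 0.0855
```

```bash
python3 - <<'E'
from h import *
go((.575,-.367,.20),19.8); c=cams.calibration('wrist'); s=env.get_state()
im=cams.grab_frame('wrist'); cv2.imwrite('pics/w11.png',im[...,::-1])
import pickle;pickle.dump(c,open('c11.pkl','wb'))
print(proj('wrist',(.575,-.367,.149),c),proj('wrist',(.575,-.367,.081),c))
im=cams.grab_frame('top'); cv2.imwrite('pics/t11.png',im[...,::-1])
hsv=cv2.cvtColor(im,cv2.COLOR_RGB2HSV);H,S,V=[hsv[...,i] for i in range(3)]
r=np.zeros(H.shape,bool);r[160:240,200:280]=1
for k in cnts(((H<8)|(H>172))&(S>150)&r,4):
    e=cv2.minAreaRect(k);M=cv2.moments(k);u,v=M['m10']/M['m00'],M['m01']/M['m00'];print('dot',u,v,ray('top',u,v,.046))
cv2.imwrite('pics/ct11.png',cv2.resize(im[160:240,200:280],None,fx=6,fy=6,interpolation=cv2.INTER_CUBIC)[...,::-1])
E
```

```text
t 15.7 pos [ 0.5646 -0.3666  0.2204] yaw 19.85 gap 0.0855 F [ 0.66  1.01 -0.25]
angular [-0.1  0.1  0.1] travel cm [0.97 0.39 2.03]
[284.41751788 218.95141339] [283.14600744 190.68094437]
dot 241.37037037037032 203.92592592592592 [0.57955953 0.05806026 0.046     ]
```

View pics/w11.png

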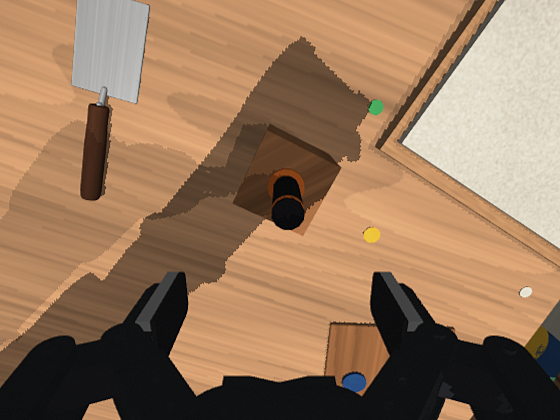

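View pics/ct11.png

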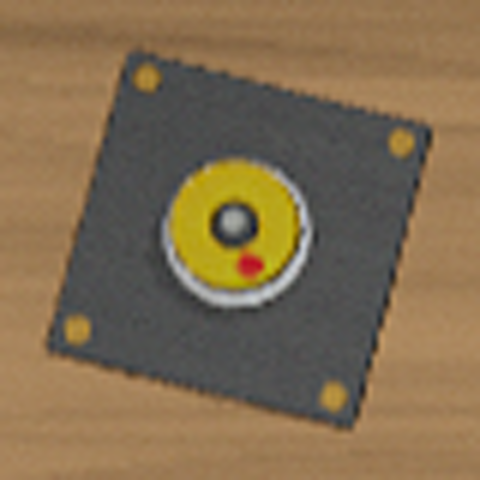

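The barrel's top face is at (288,213) and the collar at (286,187). The dot comes out at (0.5796, 0.0581) from the top camera and (0.5792, 0.0569) from the wrist.

```bash
python3 - <<'E'
from h import *
import pickle
c=pickle.load(open('c11.pkl','rb')); im=cv2.imread('pics/w11.png')
print(ray('wrist',288.5,213.5,.149,c),ray('wrist',286,187,.081,c))
cv2.imwrite('pics/c11.png',cv2.resize(im[150:250,230:345],None,fx=6,fy=6,interpolation=cv2.INTER_CUBIC))
E
```

```text
[ 0.57939914 -0.36818002  0.149     ] [ 0.57883581 -0.36816014  0.081     ]
```

View pics/c11.png

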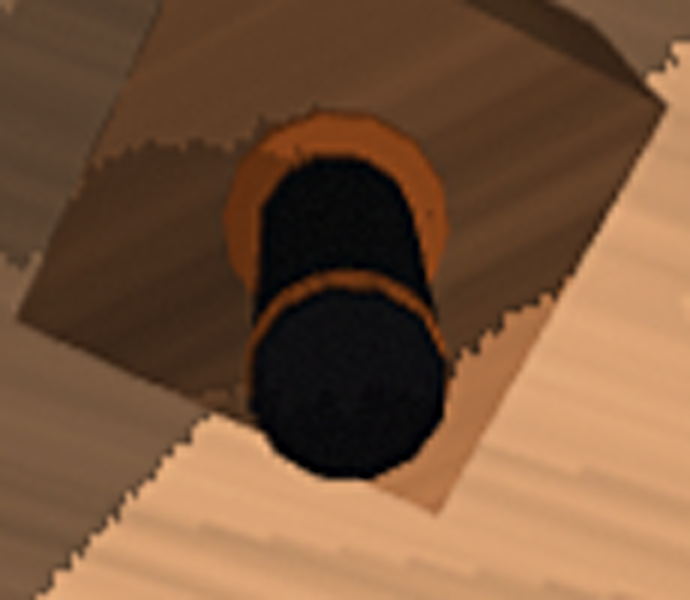

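```bash
python3 -c "
from h import *
go((.577,-.3675,.122),19.8)"
```

```text
t 15.8 pos [ 0.5654 -0.3652  0.221 ] yaw 19.98 gap 0.0857 F [-0.17 -0.22 -0.12]
angular [-0.1  0.   0.2] travel cm [1.02 0.63 9.9 ]
```

jog_arm(
  angular=[
    [0,0,0.2],
    [0,0,0.2],
    [0,0,0.2],
    [0,0,0.2],
    [0,0,0.2],
  ],
  travel=[
    [1,0.6,1],
    [1,0.6,4],
    [1,0.6,7],
    [1,0.6,9.4],
    [1,0.6,9.9],
  ],
  gripper=[1,1,1,1,1],
)

```text
clock: 16.42
tool_pos: [0.5766, -0.3656, 0.1196]
tcp_rot: [[0.94, 0.34, -0.004], [0.34, -0.94, 0.003], [-0.002, -0.004, -1.0]]
ft_force: [-0.5, 0.6, 1.2]
finger_gap: 0.0855
```

```bash
python3 - <<'E'
from h import *
go((.577,-.3675,.122),19.8); c=cams.calibration('wrist')
im=cams.grab_frame('wrist'); cv2.imwrite('pics/w12.png',im[...,::-1])
print(proj('wrist',(.577,-.3675,.149),c))
E
```

```text
t 16.425 pos [ 0.5766 -0.3656  0.1196] yaw 19.88 gap 0.0855 F [-0.47  0.59  1.22]
angular [-0.2  0.1  0.1] travel cm [-0.03  0.19 -0.24]
[283.01302755 343.41579952]
```

View pics/w12.png

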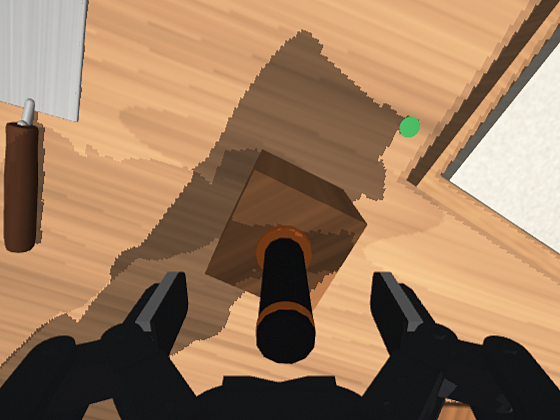

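The barrel's top face is at (285.5,334), a few mm further along tool +x than predicted. I'll shift slightly that way and close.

jog_arm(
  angular=[
    [0,0,0],
    [0,0,0],
    [0,0,0],
    [0,0,0],
    [0,0,0],
  ],
  travel=[
    [0.25,0.2,-0.2],
    [0.25,0.2,-0.2],
    [0.25,0.2,-0.2],
    [0.25,0.2,-0.2],
    [0.25,0.2,-0.2],
  ],
  gripper=[1,1,-1,-1,-1],
)

```text
clock: 17.1
tool_pos: [0.5799, -0.3671, 0.1224]
tcp_rot: [[0.941, 0.34, -0.002], [0.34, -0.941, 0.002], [-0.001, -0.003, -1.0]]
ft_force: [-0.7, -0.9, -0.5]
finger_gap: 0.0322
```

jog_arm(
  angular=[
    [0,0,0],
    [0,0,0],
    [0,0,0],
    [0,0,0],
    [0,0,0],
  ],
  travel=[
    [0,0,0],
    [0,0,0],
    [0,0,0],
    [0,0,0],
    [0,0,0],
  ],
  gripper=[-1,-1,-1,-1,-1],
)

```text
clock: 17.73
tool_pos: [0.5799, -0.3673, 0.1226]
tcp_rot: [[0.941, 0.339, -0.002], [0.339, -0.941, 0.002], [-0.001, -0.003, -1.0]]
ft_force: [-0.8, -1.1, 2.4]
finger_gap: 0.0208
```

```bash
python3 - <<'E'
from h import *
go((.577,-.3675,.122),19.8); c=cams.calibration('wrist')
im=cams.grab_frame('wrist'); cv2.imwrite('pics/w13.png',im[...,::-1])
im=cams.grab_frame('scene'); cv2.imwrite('pics/s13.png',cv2.resize(im[110:240,90:260],None,fx=4,fy=4)[...,::-1])
E
```

```text
t 17.725 pos [ 0.5799 -0.3673  0.1226] yaw 19.85 gap 0.0208 F [-0.82 -1.07  2.36]
angular [-0.2  0.1  0. ] travel cm [-0.28 -0.08  0.06]
```

View pics/w13.png

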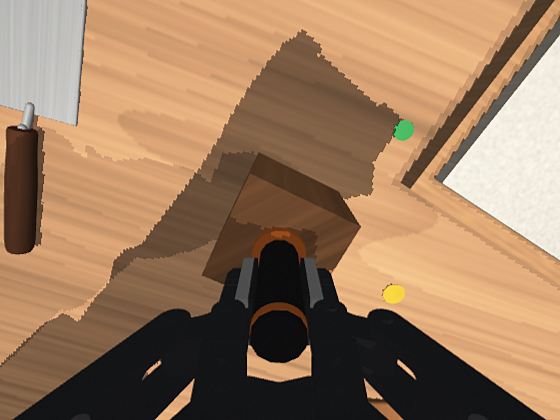

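View pics/s13.png

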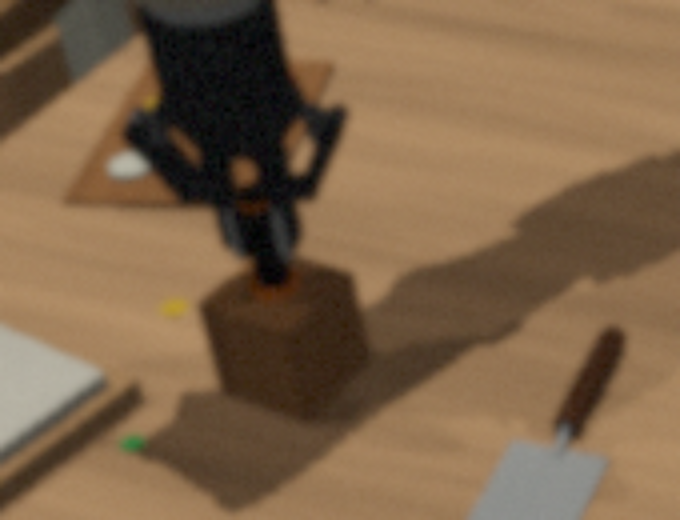

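The gauge is gripped. Lifting it straight up.

jog_arm(
  angular=[
    [0,0,0],
    [0,0,0],
    [0,0,0],
    [0,0,0],
    [0,0,0],
  ],
  travel=[
    [0,0,-1],
    [0,0,-3],
    [0,0,-5.5],
    [0,0,-8],
    [0,0,-9],
  ],
  gripper=[-1,-1,-1,-1,-1],
)

```text
clock: 18.45
tool_pos: [0.581, -0.3677, 0.2155]
tcp_rot: [[0.941, 0.34, 0.001], [0.34, -0.941, 0.001], [0.001, -0.0, -1.0]]
ft_force: [0.4, 1.0, -1.0]
finger_gap: 0.0208
```

```bash
python3 - <<'E'
from h import *
go((.577,.0575,.21),19.8); c=cams.calibration('wrist')
im=cams.grab_frame('wrist'); cv2.imwrite('pics/w14.png',im[...,::-1])
im=cams.grab_frame('scene'); cv2.imwrite('pics/s14.png',cv2.resize(im[80:240,90:260],None,fx=4,fy=3.7)[...,::-1])
E
```

```text
t 18.45 pos [ 0.581  -0.3677  0.2155] yaw 19.86 gap 0.0208 F [ 0.35  1.05 -1.  ]
angular [-0.  -0.1  0.1] travel cm [ 14.06 -40.13   0.58]
```

View pics/w14.png

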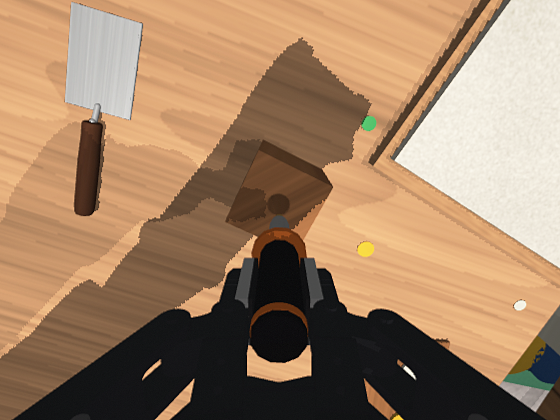

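View pics/s14.png

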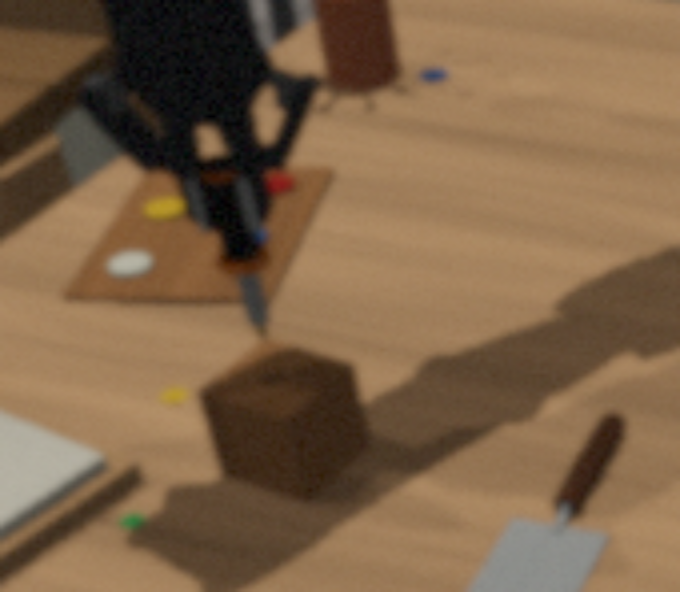

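```bash
python3 - <<'E'
from h import *
im=cv2.imread('pics/w14.png')
cv2.imwrite('pics/c14.png',cv2.resize(im[200:370,225:335],None,fx=5,fy=3.5,interpolation=cv2.INTER_CUBIC))
s=env.get_state();c=cams.calibration('wrist');R=s['tcp_rot'];t=s['tool_pos']
for nm,u,v,dz in(('top',279.5,335,.0264),('collar top',278.5,252,-.0416)):
    p=ray('wrist',u,v,t[2]+dz,c);print(nm,(R.T@(p-t)).round(4))
go((.577,.0575,.21),19.8)
# project axis points for TCP-centred upright axis
for dz in (.0264,-.0416,-.0936): print(proj('wrist',t+[0,0,dz],c))
E
```

```text
top [ 0.0009  0.0005 -0.0264]
collar top [0.0009 0.0002 0.0416]
t 18.55 pos [ 0.5807 -0.3676  0.2143] yaw 19.85 gap 0.0206 F [ 0.25 -0.43 -1.93]
angular [-0.1 -0.   0. ] travel cm [ 14.08 -40.12   0.47]
[277.96224393 336.87944356]
[278.28065575 253.44632942]
[278.40493087 220.88265077]
```

View pics/c14.png

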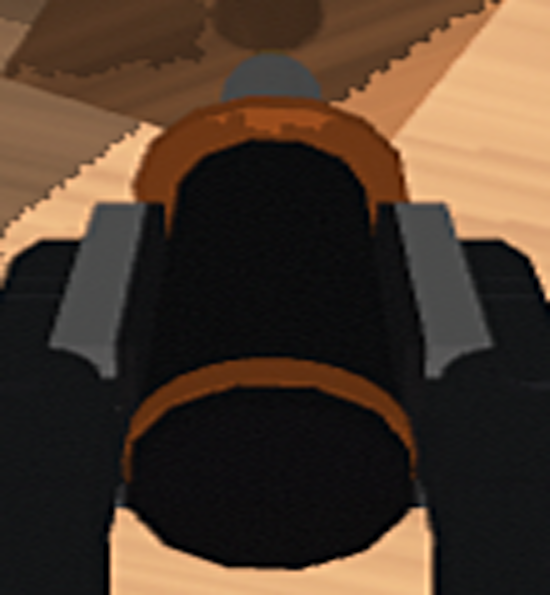

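The gauge is upright in the grip, with its axis within about 1 mm of the TCP. Carrying it over to the dot.

jog_arm(
  angular=[
    [0,0,0],
    [0,0,0],
    [0,0,0],
    [0,0,0],
    [0,0,0],
  ],
  travel=[
    [1,-3,0],
    [2.8,-8,0],
    [4.5,-13,0],
    [6.3,-18,0],
    [8,-23,0],
  ],
  gripper=[-1,-1,-1,-1,-1],
)

```text
clock: 19.18
tool_pos: [0.5771, -0.1224, 0.2137]
tcp_rot: [[0.941, 0.34, -0.001], [0.34, -0.941, 0.001], [-0.001, -0.002, -1.0]]
ft_force: [0.8, 0.4, -1.2]
finger_gap: 0.0208
```

```bash
python3 -c "
from h import *
go((.5793,.0575,.20),19.8)"
```

```text
t 19.175 pos [ 0.5771 -0.1224  0.2137] yaw 19.85 gap 0.0208 F [ 0.84  0.39 -1.17]
angular [-0.1  0.   0.1] travel cm [  6.31 -16.84   1.39]
```

jog_arm(
  angular=[
    [0,0,0],
    [0,0,0],
    [0,0,0],
    [0,0,0],
    [0,0,0],
  ],
  travel=[
    [2,-5.3,0],
    [3.8,-10,0.5],
    [5.3,-14,1],
    [6.1,-16.3,1.4],
    [6.3,-16.8,1.4],
  ],
  gripper=[-1,-1,-1,-1,-1],
)

```text
clock: 19.8
tool_pos: [0.5784, 0.059, 0.1989]
tcp_rot: [[0.939, 0.343, -0.003], [0.343, -0.939, 0.002], [-0.003, -0.003, -1.0]]
ft_force: [-0.2, -1.1, -1.3]
finger_gap: 0.0204
```

jog_arm(
  angular=[
    [0,0,0],
    [0,0,0],
    [0,0,0],
    [0,0,0],
    [0,0,0],
  ],
  travel=[
    [0,0,0],
    [0,0,0],
    [0,0,0],
    [0,0,0],
    [0,0,0],
  ],
  gripper=[-1,-1,-1,-1,-1],
)

```text
clock: 20.42
tool_pos: [0.5784, 0.0587, 0.199]
tcp_rot: [[0.94, 0.342, -0.003], [0.342, -0.94, 0.002], [-0.002, -0.003, -1.0]]
ft_force: [-0.2, -0.7, -0.9]
finger_gap: 0.0208
```

```bash
python3 -c "
from h import *
go((.5793,.0575,.163),19.8)"
```

```text
t 20.425 pos [0.5784 0.0587 0.199 ] yaw 20.01 gap 0.0208 F [-0.21 -0.71 -0.9 ]
angular [-0.2  0.1  0.2] travel cm [0.05 0.15 3.6 ]
```

jog_arm(
  angular=[
    [-0.2,0.1,0],
    [-0.2,0.1,0],
    [-0.2,0.1,0],
    [-0.2,0.1,0],
    [-0.2,0.1,0],
  ],
  travel=[
    [0.05,0.15,1],
    [0.05,0.15,2],
    [0.05,0.15,3],
    [0.05,0.15,3.6],
    [0.05,0.15,3.6],
  ],
  gripper=[-1,-1,-1,-1,-1],
)

```text
clock: 21.05
tool_pos: [0.579, 0.0575, 0.1623]
tcp_rot: [[0.94, 0.342, -0.002], [0.342, -0.94, -0.001], [-0.002, 0.0, -1.0]]
ft_force: [-0.8, -0.8, -1.0]
finger_gap: 0.0211
```

```bash
python3 - <<'E'
from h import *
go((.5793,.0575,.1486),19.8); c=cams.calibration('wrist')
im=cams.grab_frame('wrist'); cv2.imwrite('pics/w15.png',im[...,::-1])
im=cams.grab_frame('scene'); cv2.imwrite('pics/s15f.png',im[...,::-1]);cv2.imwrite('pics/s15.png',cv2.resize(im[160:280,260:380],None,fx=5,fy=5,interpolation=cv2.INTER_CUBIC)[...,::-1])
print('tip pred',proj('scene',(.5793,.0575,.163-.1076)),'dot pred',proj('scene',(.5794,.0575,.046)))
E
```

```text
t 21.05 pos [0.579  0.0575 0.1623] yaw 20.03 gap 0.0211 F [-0.76 -0.77 -1.01]
angular [0.  0.1 0.2] travel cm [0.03 0.01 1.37]
tip pred [320.48215106 224.27693377] dot pred [320.21346589 227.27894941]
```

View pics/w15.png

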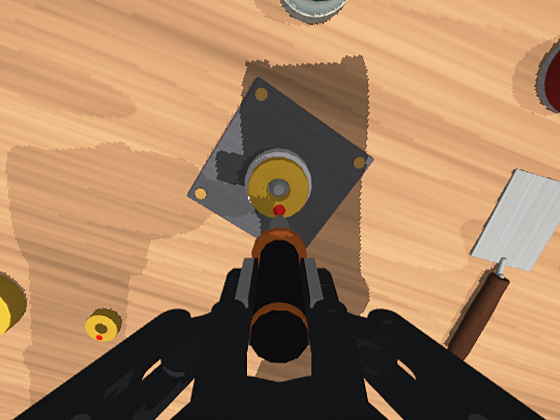

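View pics/s15.png

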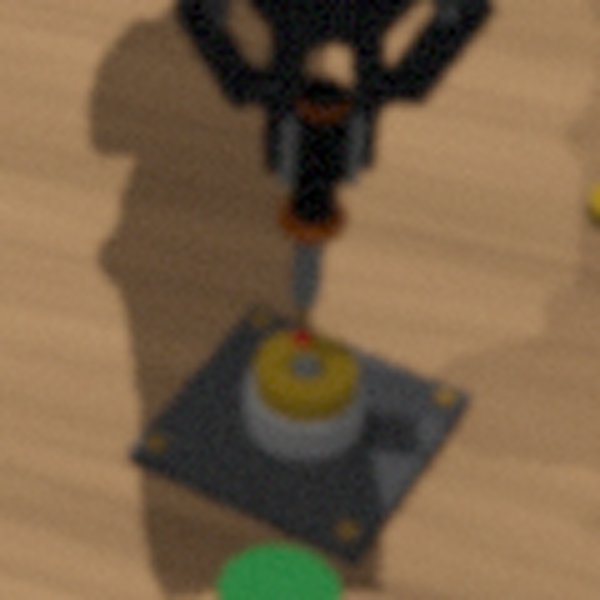

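The tip hovers directly over the dot in both views: wrist dot at (279,211), scene crop at (303,338). Pressing.

jog_arm(
  angular=[
    [0,0,0],
    [0,0,0],
    [0,0,0],
    [0,0,0],
    [0,0,0],
  ],
  travel=[
    [0.03,0,0.3],
    [0.03,0,0.6],
    [0.03,0,0.8],
    [0.03,0,1],
    [0.03,0,1.1],
  ],
  gripper=[-1,-1,-1,-1,-1],
)

```text
clock: 21.78
tool_pos: [0.5797, 0.0577, 0.152]
tcp_rot: [[0.94, 0.342, -0.0], [0.342, -0.94, -0.001], [-0.001, 0.001, -1.0]]
ft_force: [-1.0, -0.4, 0.2]
finger_gap: 0.0211
```

```bash
python3 -c "
from h import *
go((.5793,.0575,.1486),19.8)"
```

```text
t 21.775 pos [0.5797 0.0577 0.152 ] yaw 20.02 gap 0.0211 F [-1.04 -0.38  0.21]
angular [0.  0.  0.2] travel cm [-0.05  0.    0.34]
```

jog_arm(
  angular=[
    [0,0,0],
    [0,0,0],
    [0,0,0],
    [0,0,0],
    [0,0,0],
  ],
  travel=[
    [-0.03,0,0.15],
    [-0.03,0,0.3],
    [-0.03,0,0.35],
    [-0.03,0,0.35],
    [-0.03,0,0.35],
  ],
  gripper=[-1,-1,-1,-1,-1],
)

```text
clock: 22.4
tool_pos: [0.5796, 0.0577, 0.1486]
tcp_rot: [[0.94, 0.342, 0.0], [0.342, -0.94, -0.001], [-0.0, 0.001, -1.0]]
ft_force: [0.2, 0.2, 0.8]
finger_gap: 0.0204
```

jog_arm(
  angular=[
    [0,0,0],
    [0,0,0],
    [0,0,0],
    [0,0,0],
    [0,0,0],
  ],
  travel=[
    [0,0,0],
    [0,0,0],
    [0,0,0],
    [0,0,0],
    [0,0,0],
  ],
  gripper=[-1,-1,-1,-1,-1],
)

```text
clock: 23.02
tool_pos: [0.5796, 0.0577, 0.1486]
tcp_rot: [[0.94, 0.342, 0.0], [0.342, -0.94, -0.001], [-0.0, 0.001, -1.0]]
ft_force: [0.2, 0.4, 0.2]
finger_gap: 0.0207
```

```bash
python3 - <<'E'
from h import *
F=[]
go((.5793,.0575,.1486),19.8); F.append(env.get_state()['ft_force'][2])
im=cams.grab_frame('wrist'); cv2.imwrite('pics/w16.png',cv2.resize(im[120:380,200:360],None,fx=3.5,fy=2.3,interpolation=cv2.INTER_CUBIC)[...,::-1])
F.append(env.get_state()['ft_force'][2])
im=cams.grab_frame('scene'); cv2.imwrite('pics/s16.png',cv2.resize(im[160:280,260:380],None,fx=5,fy=5,interpolation=cv2.INTER_CUBIC)[...,::-1])
for i in range(6):
    F.append(env.get_state()['ft_force'][2]); cams.grab_frame('scene')
print(np.round(F,2),np.mean(F)); go((.5793,.0575,.1486),19.8)
E
```

```text
t 23.025 pos [0.5796 0.0577 0.1486] yaw 20.02 gap 0.0207 F [0.23 0.42 0.23]
angular [0.  0.  0.2] travel cm [-0.04  0.    0.  ]
[0.23 1.12 0.97 1.34 0.62 0.05 0.85 1.17] 0.7940175951144712
t 23.425 pos [0.5796 0.0577 0.1486] yaw 20.02 gap 0.0212 F [-0.5  -0.21  1.03]
angular [0.  0.  0.2] travel cm [-0.03  0.01  0.  ]
```

View pics/w16.png

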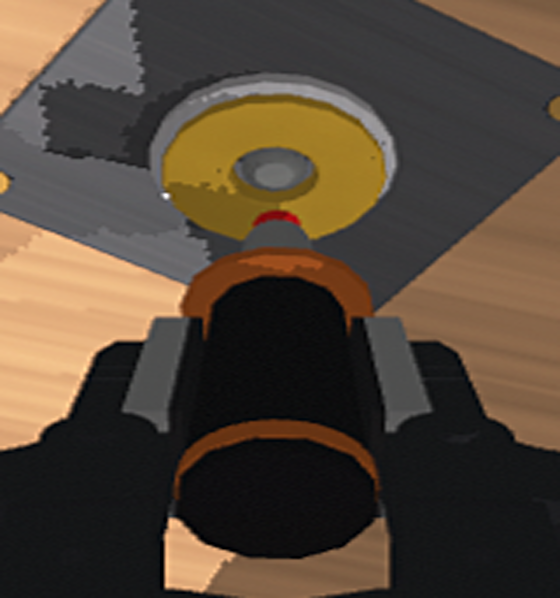

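View pics/s16.png

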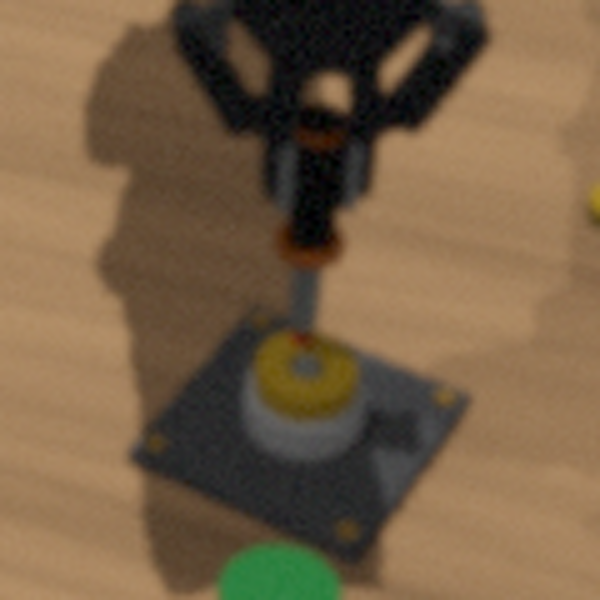

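The push force is about 1.9 N above the baseline with the gauge held, so the tip is in about 4 mm. I'll press a little further to reach halfway.

jog_arm(
  angular=[
    [0,0,0],
    [0,0,0],
    [0,0,0],
    [0,0,0],
    [0,0,0],
  ],
  travel=[
    [0,0,0.05],
    [0,0,0.08],
    [0,0,0.08],
    [0,0,0.08],
    [0,0,0.08],
  ],
  gripper=[-1,-1,-1,-1,-1],
)

```text
clock: 24.05
tool_pos: [0.5796, 0.0577, 0.1478]
tcp_rot: [[0.94, 0.342, 0.0], [0.342, -0.94, -0.001], [-0.0, 0.001, -1.0]]
ft_force: [0.4, 0.7, 1.4]
finger_gap: 0.0206
```

```bash
python3 - <<'E'
from h import *
F=[]
for i in range(10):
    F.append(env.get_state()['ft_force'][2]); im=cams.grab_frame('top')
cv2.imwrite('pics/t17.png',im[...,::-1])
print(np.round(F,2),np.mean(F)); go((.5793,.0575,.1486),19.8)
E
```

```text
[1.35 0.9  1.59 0.47 1.26 1.57 1.1  0.95 1.27 0.61] 1.1066510815234853
t 24.55 pos [0.5796 0.0576 0.1478] yaw 20.02 gap 0.0206 F [ 0.5  -0.02  1.16]
angular [0.  0.  0.2] travel cm [-0.03  0.   -0.08]
```

View pics/t17.png

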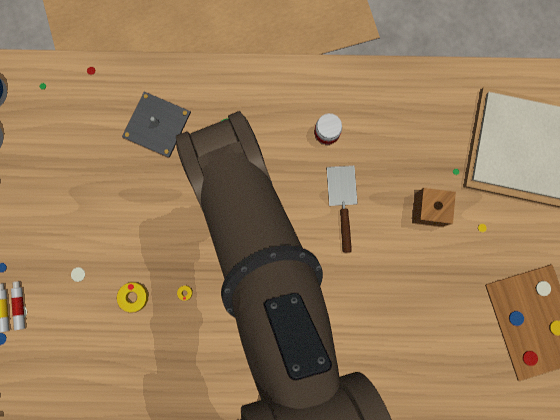

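```bash
python3 -c "
from bench import env
print(env.job_done())"
```

```text
the job is handed in; nothing more can be done
None
```

I handed the job in at about 24.6 s, with the gauge held on the red dot. `env.job_done()` reports no verdict, so what follows rests on my own checks.

**What I did:** I threaded the spacer ring onto the near jig's post, then the middle-sized yellow ring on top with its dot up, and released both. I lifted the gauge out of its stand, held it upright over the dot and pressed down.

**Last checks:**
- **Rings:** Both made contact at the expected home heights. After release, the wrist and top views showed them level and centred on the post.
- **Dot:** The two cameras put it at (0.5796, 0.0581) and (0.5792, 0.0569), about 1 mm apart. The tool point was at (0.5796, 0.0576), and the gauge axis was within about 1 mm of it.
- **Press:** The force rose about 2.2 N over the held-gauge baseline and the height fits, so the tip is about 4.5–5.5 mm in. The force readings scatter by about 0.5 N.
- **Bystanders:** The tin and palette knife look unmoved in the last top view. The jar was hidden behind the arm there. The last scene view shows it by the jig, but I did not measure its position.

**Disagreements:**
- The ring outside diameters looked about 2 mm under the stated size.
- At a distance, the wrist camera read about 2 mm farther forward than the top camera.

Neither of these affected the fits.

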